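# Clamp an offcut in the angle-drilling jig with its loose crank

### The arm

A 7-joint arm with a two-finger parallel gripper is mounted at the origin on a cart in front of the work surface, level with it; the furniture and walls round the work are solid. World frame = base frame: x ahead of the robot, y to its left, z up, the work surface at z = 0. Lengths are in m, angles in rad, forces in N, time in s.
With the tool pointing down it reaches from about 0.4 to 0.85 m from the base axis. Payload 10.4 kg.
Tool frame: the origin (TCP) lies midway between the tips of the shut fingers; the grasp point (between the pads) lies 19 mm behind it; z points along the fingers, y is the line along which they close (so a half turn about z gives the same grasp; the last joint's range is limited). The gripper opens to 87 mm and grips with 3 to 60 N. Pads are 19 mm wide; open, the fingers measure 117 mm over their backs; the gripper's body (75 mm by 190 mm) begins 51 mm behind the grasp point.
Start: joints at [1.293, 0.332, -0.065, 1.46, 0.022, 1.35, -0.088], TCP at [0.158, -0.605, 0.223] pointing down, gripper open.
Joint ranges: [-2.6, 2.6], [-0.5, 2.12], [-1.47, 1.34], [0.16, 2.42], [-1.27, 4.41], [0.06, 2.06], [-2.6, 2.6]. Speed limits (rad/s): [2.22, 2.22, 2.79, 2.79, 3.14, 3.14, 3.14].

### API

Orientations are given as a unit quaternion [x, y, z, w].
In Python, from bench import r gives the robot as it stands.
- The arm moves only by the tool arm_command, never from a script. Its argument "moves" is one flat list of numbers, 4 for each row, row after row: the shift along the tool's x, y, z in cm, then the turn about the tool's z in degrees. A call has 1 to 12 rows; each row shifts and turns the commanded pose from where the row before left it, along the tool's axes as they then stand; what a row does not reach is not made up. A row lasts 1/12 s, in which the tool goes at most 41.7 mm and 7.16 degrees, less where a joint would pass 70% of its speed; a pose out of reach is approached as far as the arm can. A call with a gripper value outside its range is refused whole. "fingers" is the opening in per cent of the stroke, from 0 (shut) to 100 (fully open), set as the call begins (left out, the last holds). The fingers move at their own pace and stop on an object; "squeeze" is the grip in N (left out, the last holds). Time passes only in rows, so rows that do not move let the fingers close. It gives the time, the measured TCP pose, the force, the opening and the grip force at its end, in the units of the state.
- r.read_state(): the state, without advancing time (a new reading comes with each control period).
- r.camera(name): name is "scene" or "side" or "wrist"; returns the picture (400x640x3 uint8, red, green, blue); there is no depth.
- r.camera_info(name): a dict with "fx", "fy", "cx", "cy" (pixels), "origin" and "attitude" of the camera in the world. Camera axes: x right, y up, looking along -z (the intrinsics and any distortion apply to the point x, -y, -z); pixel columns grow to the right and rows downward; lengths in m; the calibration is good to about 2 mm. The wrist camera is an equidistant fisheye: a pixel r from the principal point sees the ray r / f radians off the axis. A picture is of the moment at which its call begins: read the wrist's pose just before it. camera_info takes no time and is no camera call; for the wrist camera it gives the pose at the moment of the call.
- r.close_job(): hands the job in; it is judged then, once.
The state is a dict: "time": time; "joint_positions": joint angles; "joint_vel": joint speeds; "joint_torque": joint torques, N m; "ee_pos": TCP position; "eef_rot": TCP orientation; "ft_force": force on the tool from outside, world axes, zero at the start; "torque": the same for the moment, N m; "width": finger opening in m; "grip_force": force on a finger pad.
Only numpy, scipy, OpenCV 4.12 (cv2) and the standard library are available. Lean on these libraries where they do the work, as an engineer would, in place of code of your own. Each camera call takes 0.05 s, during which the arm holds its last target. There are 200 camera calls.

### The job

Get the hardwood offcut ready for drilling in the sloping jig: slide it along the ledge until its end is right up against the end stop, then put the loose crank fully down on the square end of the clamp screw and wind it clockwise, about two full turns, until the pad grips the offcut tight. Leave the crank sitting on the screw, and do not disturb the tape measure, the bottle or the screwdriver lying nearby.

Things in the scene. Friction and masses are not known exactly. Their poses are not given: they have to be found in the camera images.
- jig: Angle-drilling jig, a fixed bench fixture on a 140 x 240 mm dark steel base 10 mm thick: aluminium bed sloping 30 degrees down towards the robot, steel ledge along its low edge, stop plate with drill bush at its right end, grey C-shaped clamp arm over the middle. Origin at table height under the point where the screw's axis meets the bed; x ahead, y left, z up.
- jig_bed: The jig's sloping bed (119 mm up the slope, y = -86 to 136 mm); origin in its surface on the screw's axis. x up the slope (ahead), y along the ledge away from the stop (left), z square to the bed, leaning 30 degrees to the robot. Ledge: face at x = -21.5, 14 mm high. Column: x = 51 to 85, |y| < 28 mm. Clamp arm: x = -18 to 85, |y| < 18, z = 66 to 86 mm; above it all is open.
- block_home (a point): Where the centre of the offcut belongs: on the screw's axis 12 mm above the bed, 21.5 mm from the ledge, 70 mm from the face of the stop plate (a plate 12 mm thick, 58 mm high off the bed, whose bush arm overhangs the bed 36 to 70 mm up, from 28 to 82 mm right of this point). Axes as jig_bed.
- block_centre (a point): Centre of the loose hardwood offcut, 42 x 140 x 24 mm (x, y, z; about 90 g). It lies flat on the sloping bed along the ledge, 45 to 90 mm left of its home, its right end under or just short of the clamp arm; its free left end can be pushed (about 1 N). Axes as jig_bed.
- clamp_pad: Steel pressure pad (32 mm disc) under the clamp arm, driven by the screw. With the screw at 0 its underside stands 36 mm off the bed, 12 mm above the offcut; it comes down 6 mm a turn. Its origin lies in the bed's surface on the axis at 0 and sinks with it.
- screw (a joint): Turn of the clamp screw, rad; grows as it is wound clockwise seen from above (looking down its axis). Starts at 0 to 1.5; the pad meets the offcut at about 12.6, is tight from about 13.2, and the screw comes up solid at 13.9. It stays where it is left; turning takes about 0.12 N m (2 N at the crank's grip).
- screw_shoulder (a point): Centre of the round shoulder (22 mm) at the foot of the screw's square end, 10 mm above the clamp arm, 96 mm off the bed. It turns with the screw but does not rise or sink. z out along the screw's axis, x and y square to the flats. The square is 12 mm across flats and stands 23 mm out from this point, the last 5 mm tapering to 7.5 mm.
- crank_socket (a point): Centre of the underside of the hub of the loose steel crank (200 g), which lies flat on the desk, grip up. x along the arm to the grip, z towards the grip's side. Hub 28 x 28 mm, 32 mm high, with a 13.8 mm square hole (sides along x and y) right through; arm 20 mm wide, 10 mm thick, flush with the hub's underside. Fully on, this point meets screw_shoulder.
- crank_grip (a point): Centre of the crank's black grip, 75 mm along the arm from the hub's axis: a cylinder 24 mm in diameter, from 12 to 52 mm above the crank's underside (this point at 32 mm); it turns freely on its pin.
- tape_measure_mid (a point): Yellow tape measure, 34 x 94 x 62 mm, point 31 mm up. Bystander.
- pill_bottle_mid (a point): Small orange bottle of screws with a red cap, 40 mm across, 68 mm high, its middle. Bystander.
- screwdriver_yellow_mid (a point): Short yellow screwdriver, 160 mm long, its middle. Bystander.

How it is judged:
By the outcome, as a careful person would: the job done as asked, in the order asked, and still so for the second after the job is handed in, with the robot touching nothing.
It also fails if it takes over 72 s, if anything falls off the work surface, if the arm or the gripper's body presses on something with over 40 N, if the wrist force passes 120 N, or if a joint passes its speed limit or range.

## Working session

There is one attempt and no reset: what is moved stays moved. The work goes in short steps, Python scripts to look and compute and a tool call to move; the robot and the scene stay as the last step left them, time stands still between calls to the robot, and variables do not carry over. Pictures are saved under pics/ and viewed, at most 10 in all, crops included, and the job is handed in when it is done.

Besides the shell and the picture viewer there is one more tool, called after ">>>" by a JSON object that holds its "api" and its "payload". arm_command: Moves the arm, as the interface text tells. Its arguments: {"type":"object","properties":{"moves":{"type":"array"},"fingers":{"type":"number"},"squeeze":{"type":"number"}},"required":["moves"]}

```bash
mkdir -p pics; cat > h.py <<'E'
import numpy as np, cv2
from bench import r
from scipy.spatial.transform import Rotation as R
def att(i):
    a=np.array(i["attitude"],float)
    return R.from_quat(a).as_matrix() if a.size==4 else a.reshape(3,3)
def ray(i,u,v,fish=False):
    x=(u-i["cx"])/i["fx"]; y=(v-i["cy"])/i["fy"]
    if fish:
        t=np.hypot(x,y); s=np.sin(t)/max(t,1e-9); d=np.array([x*s,-y*s,-np.cos(t)])
    else: d=np.array([x,-y,-1.])
    d=att(i)@d
    return np.array(i["origin"]),d/np.linalg.norm(d)
def onz(i,u,v,z,fish=False):
    o,d=ray(i,u,v,fish); return o+d*(z-o[2])/d[2]
def proj(i,p,fish=False):
    c=att(i).T@(np.array(p)-np.array(i["origin"])); x,y,z=c[0],-c[1],-c[2]
    if fish:
        n=np.hypot(x,y); t=np.arctan2(n,z); return i["cx"]+i["fx"]*t*x/n, i["cy"]+i["fy"]*t*y/n
    return i["cx"]+i["fx"]*x/z, i["cy"]+i["fy"]*y/z
def tri(rays):
    A=0;b=0
    for o,d in rays:
        M=np.eye(3)-np.outer(d,d);A=A+M;b=b+M@o
    return np.linalg.solve(A,b)
def save(n,f,im): cv2.imwrite(f,cv2.cvtColor(im,cv2.COLOR_RGB2BGR))
E
python3 - <<'E'
from h import *
for n in("scene","side","wrist"):
    print(n,r.camera_info(n)); im=r.camera(n); save(n,f"pics/{n}0.png",im)
print(r.read_state())
E
```

```text
scene {'fx': 438.02169601299636, 'fy': 438.02169601299636, 'cx': 317.96166672300944, 'cy': 201.03419686769374, 'origin': array([0.1735096 , 0.56924347, 0.73604161]), 'attitude': array([-0.09001487,  0.34616589,  0.89858384, -0.25419203])}
side {'fx': 425.65973270458335, 'fy': 425.65973270458335, 'cx': 332.0265260954327, 'cy': 193.67246289111392, 'origin': array([0.37669848, 0.83738972, 0.49013445]), 'attitude': array([-0.04103413,  0.51532202,  0.85422987, -0.05523351])}
wrist {'fx': 309.70691628693146, 'fy': 309.70691628693146, 'cx': 319.5904475877215, 'cy': 197.7924826384815, 'origin': array([ 0.23545338, -0.58443533,  0.38368011]), 'attitude': array([-0.11560863,  0.09038784, -0.60489761,  0.7826644 ])}
{'time': 0.15, 'joint_positions': array([ 1.29341132,  0.33274211, -0.06471097,  1.46075485,  0.02162405,
        1.34991477, -0.08851972]), 'joint_vel': array([ 2.21490574e-03, -1.45746906e-03, -6.30687496e-05, -2.87217081e-03,
       -8.86579452e-04,  1.47563025e-03, -7.33894020e-04]), 'joint_torque': array([ 1.47119099e-03, -6.23633909e+01,  2.48507853e-02, -3.90140426e+01,
       -6.14171103e-02,  3.73765966e-02,  7.76649972e-05]), 'ee_pos': array([ 0.15744437, -0.60453108,  0.22192405]), 'eef_rot': array([ 9.91895562e-01,  1.27054633e-01, -1.05348978e-04, -5.51431868e-04]), 'ft_force': array([0.61925031, 0.68744266, 0.06418952]), 'torque': array([-0.02193762, -0.01983598,  0.02881221]), 'grip_force': 0.0, 'width': 0.08689172169984974}
```

View pics/scene0.png

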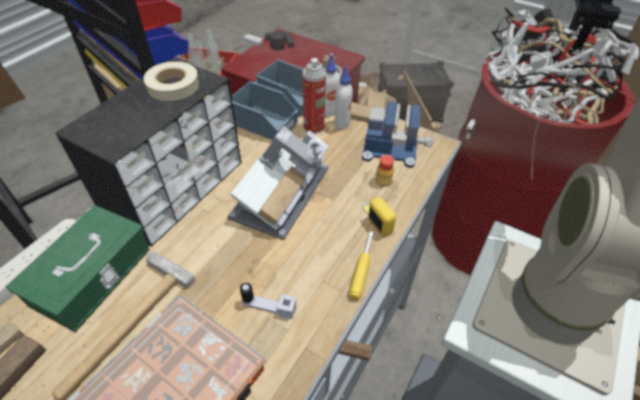

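View pics/side0.png

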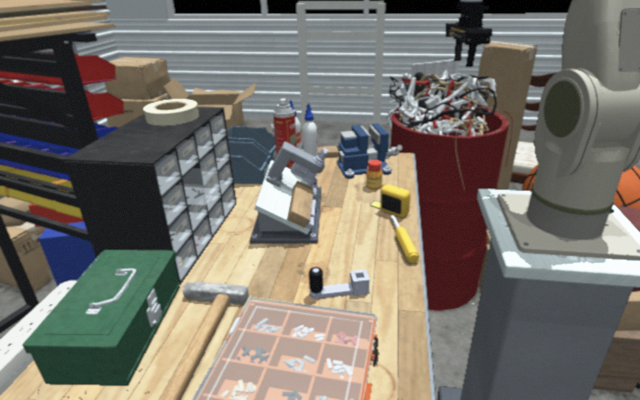

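The scene view shows the jig base corners near (231,215), (283,233) and (326,182), and the crank with its grip at (246,292) and hub at (286,306). In the side view the grip is at (316,280) and the hub at (359,284).

```bash
python3 - <<'E'
from h import *
a=cv2.imread("pics/scene0.png");b=cv2.imread("pics/side0.png")
f=lambda m,x,y,w,h,s:cv2.resize(m[y:y+h,x:x+w],None,fx=s,fy=s,interpolation=cv2.INTER_CUBIC)
c=np.zeros((600,800,3),np.uint8)
c[0:360,0:400]=f(a,230,120,100,90,4)if 0 else f(a,229,122,100,90,4)
c[0:360,400:800]=f(b,240,135,100,90,4)
c[360:600,0:400]=f(a,220,270,100,60,4)
c[360:600,400:800]=f(b,290,250,100,60,4)
cv2.imwrite("pics/c1.png",c)
i=r.camera_info("scene");j=r.camera_info("side")
print("base corners")
for u,v in((231,215),(283,233),(327,180)): print(onz(i,u,v,.01).round(3))
for u,v in((251,240),(317,241)): print(onz(j,u,v,.01).round(3))
print("grip",tri([ray(i,246,292),ray(j,316,280)]).round(3),"hub top",onz(i,287,301,.032).round(3),onz(j,360,276,.032).round(3))
E
```

```text
base corners
[0.641 0.141 0.01 ]
[0.518 0.122 0.01 ]
[ 0.519 -0.061  0.01 ]
[0.643 0.151 0.01 ]
[0.51  0.139 0.01 ]
grip [0.488 0.283 0.031] hub top [0.415 0.259 0.032] [0.414 0.266 0.032]
```

View pics/c1.png

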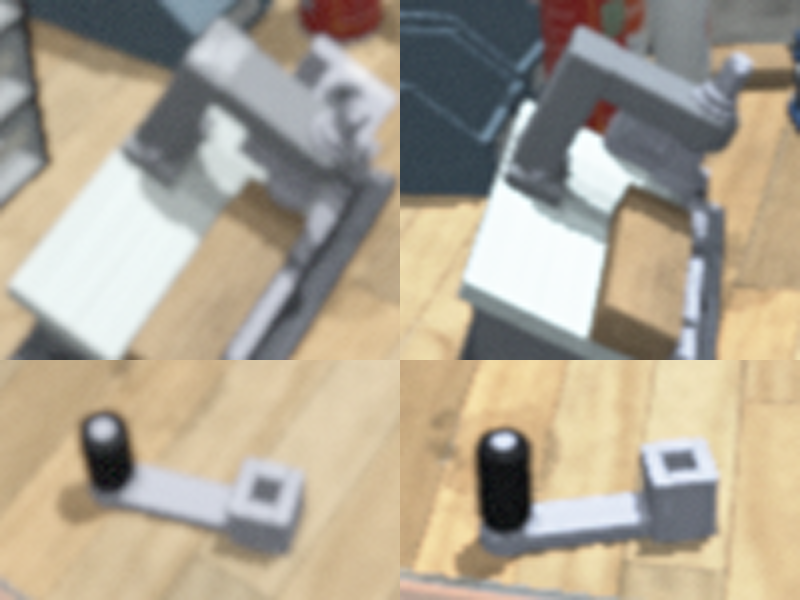

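The composite shows the jig from its left end, with the offcut lying along the ledge and its left end near the left edge of the bed. The screw's square end is at side pixel ≈(325,150). The crank lies with its arm pointing away from the robot, hub at scene ≈(287,300). I'm moving to a viewpoint over the jig.

>>> {"api": "arm_command", "payload": {"moves": [2.7,-2.4,-0.8,0,2.7,-2.4,-0.8,0,2.7,-2.4,-0.8,0,2.7,-2.4,-0.8,0,2.7,-2.4,-0.8,0,2.7,-2.4,-0.8,0,2.7,-2.4,-0.8,0,2.7,-2.4,-0.8,0,2.7,-2.4,-0.8,0,2.7,-2.4,-0.8,0], "fingers": 0}}

```text
time: 0.98
ee_pos: [0.3589, -0.3028, 0.3029]
eef_rot: [0.992, 0.127, -0.0, 0.0]
ft_force: [1.3, -0.7, 0.0]
width: 0.0283
grip_force: 0.0
```

>>> {"api": "arm_command", "payload": {"moves": [1.4,-3.2,-0.4,0,1.4,-3.2,-0.4,0,1.4,-3.2,-0.4,0,1.4,-3.2,-0.4,0,1.4,-3.2,-0.4,0,1.4,-3.2,-0.4,0,1.4,-3.2,-0.4,0,1.4,-3.2,-0.4,0,1.4,-3.2,-0.4,0,1.4,-3.2,-0.4,0,1.4,-3.2,-0.4,0,0,0,0,0]}}

```text
time: 1.98
ee_pos: [0.4186, 0.0819, 0.3475]
eef_rot: [0.991, 0.131, 0.001, -0.0]
ft_force: [-0.3, 1.2, 1.4]
width: 0.0004
grip_force: 0.0
```

```bash
python3 - <<'E'
from h import *
i=r.camera_info("wrist"); save(0,"pics/w1.png",r.camera("wrist")); print(i)
c=cv2.imread("pics/w1.png"); cv2.imwrite("pics/w1b.png",cv2.resize(c,(800,500),interpolation=cv2.INTER_CUBIC))
s=r.read_state(); print(s["time"],s["ee_pos"],s["joint_positions"].round(2))
k=r.camera_info("scene")
for u,v in((148,242),(240,160)):print(onz(k,u,v,0).round(3))
E
```

```text
{'fx': 309.70691628693146, 'fy': 309.70691628693146, 'cx': 319.5904475877215, 'cy': 197.7924826384815, 'origin': array([0.49606287, 0.10264596, 0.50950924]), 'attitude': array([-0.11538663,  0.08887506, -0.60165394,  0.78536595])}
2.0333 [0.41855845 0.07850583 0.34695491] [ 0.68 -0.16 -0.83  1.69 -0.12  1.56 -1.46]
[0.747 0.283 0.   ]
[ 0.74  -0.015  0.   ]
```

View pics/w1b.png

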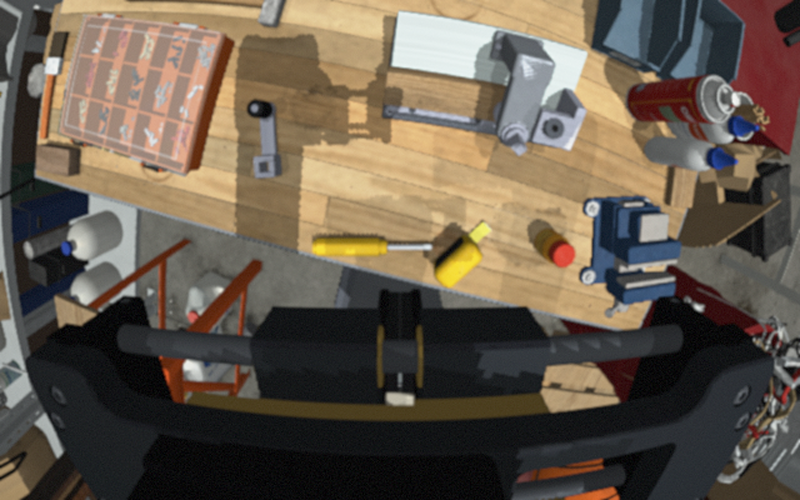

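The wrist view (scaled ×1.25) shows the jig with the clamp screw near (514,135), the offcut left of the clamp arm, the ledge from (384,112) to (497,130), and the crank with its hub at (264,163) and grip at (260,108). The screwdriver, tape and bottle are nearer the robot, along y≈245. I'll enlarge it for accurate points.

```bash
python3 - <<'E'
import cv2,numpy as np
a=cv2.imread("pics/w1.png")
f=lambda x,y,w,h,s:cv2.resize(a[y:y+h,x:x+w],None,fx=s,fy=s,interpolation=cv2.INTER_CUBIC)
c=np.zeros((600,800,3),np.uint8)
c[:600,:]=f(300,5,160,120,5)
c[0:200,680:800]=0
q=f(193,75,40,75,5); c[225:600,0:200]=q if 0 else c[225:600,0:200]
q=f(193,78,40,70,4); c[320:600,0:160]=q
cv2.imwrite("pics/c2.png",c)
E
```

```text
(no output)
```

View pics/c2.png

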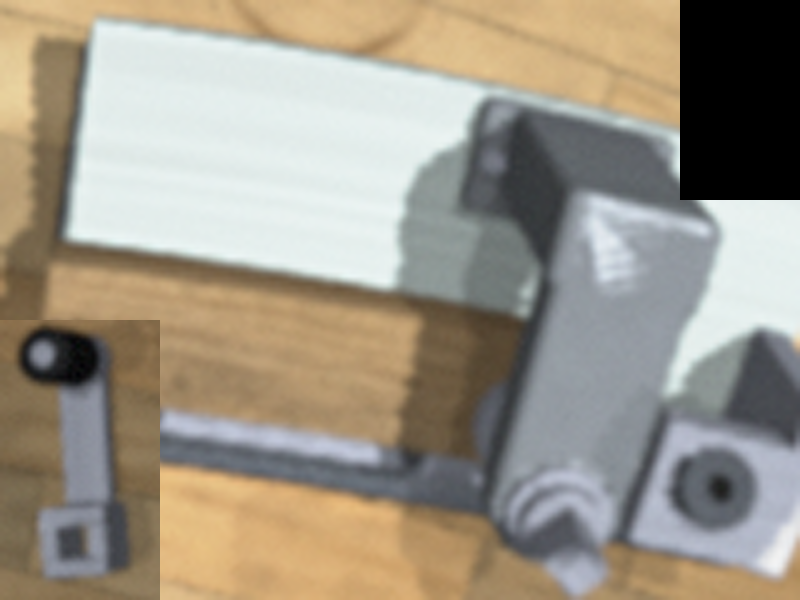

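```bash
cat >> h.py <<'E'
W={'fx': 309.70691628693146, 'fy': 309.70691628693146, 'cx': 319.5904475877215, 'cy': 197.7924826384815, 'origin': np.array([0.49606287, 0.10264596, 0.50950924]), 'attitude': np.array([-0.11538663,  0.08887506, -0.60165394,  0.78536595])}
E
python3 - <<'E'
from h import *
j=r.camera_info("side");k=r.camera_info("scene")
w=lambda u,v:(300+u/5,5+v/5)
tip=tri([ray(W,*w(585,578),True),ray(j,325,151)]);print("tip",tip)
cl=tri([ray(W,*w(95,18),True),ray(j,240+(525-400)/4,135+105/4),]);print("bed far left (side far corner?)",cl)
# crank
m=lambda u,v:(193+u/4,78+(v-320)/4)
print("hub",onz(W,*m(73,542),.032,True), "grip",onz(W,*m(42,353),.052,True))
q=[onz(W,*m(*p),.032,True)[:2] for p in((42,510),(107,506),(107,575),(45,577))];print(np.round(q,4),np.mean(q,0))
# scene/side tri of hub centre top and grip top
A=[ray(k,220+267/4,270+(488-360)/4),ray(j,290+(680-400)/4,250+(460-360)/4),ray(W,*m(73,542),True)];print("hub tri",tri(A))
A=[ray(k,220+105/4,270+(430-360)/4),ray(j,290+(505-400)/4,250+(442-360)/4),ray(W,*m(42,353),True)];print("grip tri",tri(A))
h=tip[2]-.103
for p in((95,18),(300,55),(480,90)): print("far edge",onz(W,*w(*p),h+.0488,True).round(4))
for p in((170,420),(400,455)): print("ledge top",onz(W,*w(*p),h+.0,True).round(4))
print("stop bush",[onz(W,*w(*p),h+.05,True).round(4) for p in((665,410),(632,542),(780,578))])
E
```

```text
tip [ 0.51442126 -0.01478883  0.14130968]
bed far left (side far corner?) [0.59690509 0.13119886 0.17740982]
hub [0.4157837  0.26089414 0.032     ] grip [0.4878498  0.28328522 0.052     ]
[[0.4256 0.2768]
 [0.433  0.2497]
 [0.4059 0.2439]
 [0.3992 0.27  ]] [0.41594318 0.26010645]
hub tri [0.41490932 0.26091881 0.03060897]
grip tri [0.48627451 0.28329757 0.0504111 ]
far edge [0.6303 0.14   0.0871]
far edge [0.6354 0.0839 0.0871]
far edge [0.6418 0.0339 0.0871]
ledge top [0.5285 0.0895 0.0383]
ledge top [0.5382 0.0197 0.0383]
stop bush [array([ 0.5705, -0.0407,  0.0883]), array([ 0.5313, -0.042 ,  0.0883]), array([ 0.5365, -0.0891,  0.0883])]
```

```bash
python3 - <<'E'
from h import *
j=r.camera_info("side");k=r.camera_info("scene")
w=lambda u,v:(300+u/5,5+v/5)
s=lambda u,v:(240+(u-400)/4,135+v/4)
c=lambda u,v:(229+u/4,122+v/4)
print("bedFL",tri([ray(W,*w(95,18),True),ray(j,*s(465,290))]),tri([ray(W,*w(95,18),True),ray(j,*s(465,290)),ray(k,*c(10,290))]))
print("tip W+side",tri([ray(W,*w(585,578),True),ray(j,*s(742,62))]))
# clamp arm upper far-left corner: W (570,200), side (575,30), scene (215,22)
print("armTL",tri([ray(W,*w(572,195),True),ray(j,*s(578,30)),ray(k,*c(190,60))]),tri([ray(W,*w(572,195),True),ray(j,*s(578,30))]))
E
```

```text
bedFL [0.63019754 0.14016974 0.08058378] [0.62992779 0.13979309 0.08047369]
tip W+side [ 0.51380623 -0.01445854  0.14262241]
armTL [0.59432165 0.02221473 0.16922161] [0.59486308 0.02155232 0.17185434]
```

Result: screw axis at jig origin ≈(0.573,−0.006), bed height at the axis ≈0.039, jig yaw ≈7°. The crank hub is at (0.4155,0.261), yaw 17°. I'll go to the offcut's left end with the fingers shut.

>>> {"api": "arm_command", "payload": {"moves": [0,0,1,-6.83,0,0,1,-6.83,0,0,1,-6.83,0,0,1,-6.83,0,0,1,-6.83,0,0,1,-6.83,0,0,1,-6.83,0,0,1,-6.83,0,0,1,-6.83,0,0,1,-6.83,0,0,1,-6.83,0,0,1,-6.83]}}

```text
time: 3.03
ee_pos: [0.4184, 0.074, 0.2258]
eef_rot: [0.664, 0.748, -0.0, -0.0]
ft_force: [0.7, 0.7, -0.4]
width: 0.0002
grip_force: 0.0
```

>>> {"api": "arm_command", "payload": {"moves": [1.64,2.7,0,0,1.64,2.7,0,0,1.64,2.7,0,0,1.64,2.7,0,0,1.64,2.7,0,0,0,0,2.5,0,0,0,2.5,0,0,0,2.5,0,0,0,2.5,0,0,0,2.5,0,0,0,0,0,0,0,0,0]}}

```text
time: 4.03
ee_pos: [0.5427, 0.1708, 0.1007]
eef_rot: [0.666, 0.746, -0.001, -0.001]
ft_force: [0.7, 0.2, 0.4]
width: 0.0004
grip_force: 0.0
```

```bash
python3 - <<'E'
from h import *
a=r.camera("side");s=r.read_state();print(s["ee_pos"],s["eef_rot"].round(3),s["joint_positions"].round(2))
w=r.camera("wrist")
c=np.zeros((600,800,3),np.uint8)
c[:400]=cv2.resize(a[110:270,200:520],(800,400),interpolation=cv2.INTER_CUBIC)
c[400:]=0; c[400:,:320]=cv2.resize(w,(320,200))
save(0,"pics/c3.png",c); save(0,"pics/w3.png",w)
E
```

```text
[0.5436795  0.17143545 0.10224096] [ 0.666  0.746 -0.     0.   ] [ 0.27  0.43 -0.8   1.72  0.33  1.14 -0.51]
```

View pics/c3.png

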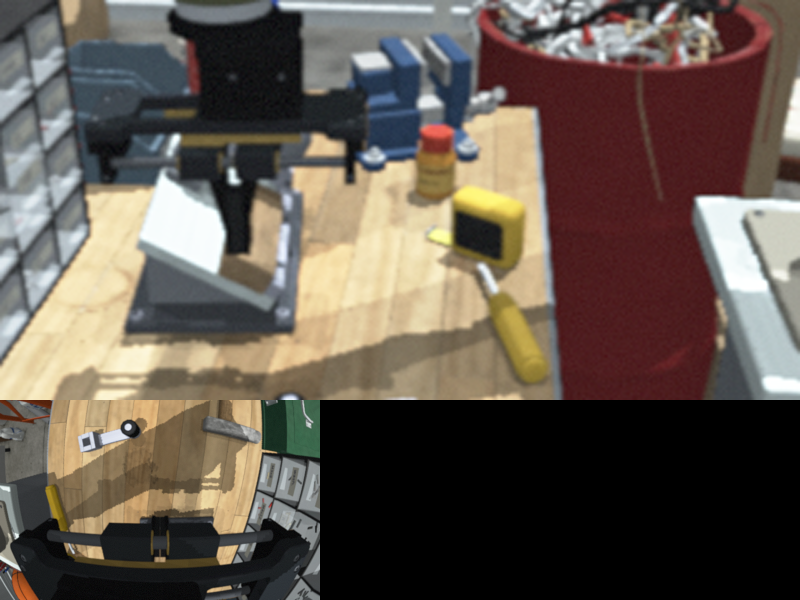

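The picture shows the shut fingers (tip near (238,252)) past the offcut's left end, and the rest undisturbed. Next I lower and push along the ledge.

>>> {"api": "arm_command", "payload": {"moves": [0,0,1.8,0,0,0,1.8,0,0,0,1.6,0,0,0,0,0,-1,0,0,0,-1,0,0,0,-1,0,0,0,-1,0,0,0,-1,0,0,0,-1,0,0,0,-0.8,0,0,0,-0.6,0,0,0]}}

```text
time: 5.13
ee_pos: [0.5521, 0.0968, 0.0496]
eef_rot: [0.666, 0.746, -0.0, 0.0]
ft_force: [0.0, 0.3, 0.2]
width: 0.0005
grip_force: 0.5
```

>>> {"api": "arm_command", "payload": {"moves": [-0.5,0,0,0,-0.5,0,0,0,-0.4,0,0,0,-0.3,0,0,0]}}

```text
time: 5.47
ee_pos: [0.5538, 0.0811, 0.0495]
eef_rot: [0.665, 0.746, -0.0, -0.0]
ft_force: [-0.5, 1.2, -0.1]
width: 0.0004
grip_force: 0.4
```

```bash
python3 - <<'E'
from h import *
s=r.read_state();print(s["ee_pos"],s["ft_force"])
E
```

```text
[0.55379614 0.08110332 0.04947694] [-0.54157788  1.22649827 -0.07532982]
```

>>> {"api": "arm_command", "payload": {"moves": [-0.3,0,0,0,-0.3,0,0,0,0,0,0,0]}}

```text
time: 5.72
ee_pos: [0.5543, 0.0759, 0.0495]
eef_rot: [0.665, 0.747, 0.0, -0.0]
ft_force: [1.0, 2.9, 0.3]
width: 0.0007
grip_force: 1.8
```

>>> {"api": "arm_command", "payload": {"moves": [-0.2,0,0,0,-0.2,0,0,0,0,0,0,0]}}

```text
time: 5.97
ee_pos: [0.5543, 0.0757, 0.0497]
eef_rot: [0.664, 0.748, 0.002, -0.002]
ft_force: [-1.8, 13.4, -0.5]
width: 0.0004
grip_force: 6.8
```

>>> {"api": "arm_command", "payload": {"moves": [-0.2,0,0,0,-0.2,0,0,0,0,0,0,0]}}

```text
time: 6.22
ee_pos: [0.5542, 0.0756, 0.05]
eef_rot: [0.663, 0.749, 0.003, -0.003]
ft_force: [-2.6, 24.1, -1.5]
width: 0.0006
grip_force: 12.2
```

Contact with the stop is firm (24 N, no more travel). I back off and go to the crank.

>>> {"api": "arm_command", "payload": {"moves": [1.5,0,0,0,1.5,0,0,0,1.5,0,-1,0,0,0,-3,0,0,0,-3,0,0,0,-3,0,0,0,-2,0,3.2,-2.3,0,0,3.2,-2.3,0,0,3.2,-2.3,0,0,3.2,-2.3,0,0,3.2,-2.3,0,0]}}

```text
time: 7.22
ee_pos: [0.4162, 0.2592, 0.1703]
eef_rot: [0.666, 0.746, 0.0, 0.001]
ft_force: [0.5, 0.7, 0.4]
width: 0.0003
grip_force: 0.0
```

>>> {"api": "arm_command", "payload": {"moves": [0,0,0.6,6.6,0,0,0.6,6.6,0,0,0.6,6.6,0,0,0.6,6.6,0,0,0.6,6.6,0,0,0.6,6.6,0,0,0.6,6.6,0,0,0.6,6.6,0,0,0.6,6.6,0,0,0.6,6.6,0,0,0.6,6.6,0,0,0.6,6.6], "fingers": 60}}

```text
time: 8.22
ee_pos: [0.4177, 0.2582, 0.0979]
eef_rot: [0.989, 0.148, 0.0, 0.0]
ft_force: [-0.5, 0.3, -1.2]
width: 0.0517
grip_force: 0.0
```

```bash
cat >> h.py <<'E'
def go(target,label=""):
    s=r.read_state(); M=R.from_quat(s["eef_rot"]).as_matrix(); e=s["ee_pos"]
    yaw=np.degrees(np.arctan2(M[1,0],M[0,0]))
    print(label,"t",round(s["time"],2),"pos",e.round(4),"yaw",yaw.round(2),"cm move",(M.T@(np.array(target)-e)*100).round(2),"j7",s["joint_positions"][6].round(2),"w",round(s["width"],4),"f",np.round(s["ft_force"],1))
E
python3 - <<'E'
from h import *
go([.4155,.261,.012],"hub"); w=r.camera("wrist"); save(0,"pics/w4.png",w)
i=r.camera_info("wrist");print(i); j=r.camera_info("side")
# block right-end / screw tip check prediction
g=cv2.cvtColor(w,cv2.COLOR_RGB2GRAY)
print(proj(i,[.4155,.261,.032],True),proj(i,[.5144,-.0148,.142],True),proj(i,[.4871,.2833,.052],True))
E
```

```text
hub t 8.22 pos [0.4177 0.2582 0.0979] yaw 17.05 cm move [-0.13 -0.34  8.59] j7 -2.06 w 0.0517 f [-0.5  0.3 -1.2]
{'fx': 309.70691628693146, 'fy': 309.70691628693146, 'cx': 319.5904475877215, 'cy': 197.7924826384815, 'origin': array([0.49456244, 0.28081547, 0.25865702]), 'attitude': array([-0.11805005,  0.08788196, -0.59159988,  0.79268565])}
(np.float64(314.9820893871163), np.float64(213.12291055338932)) (np.float64(673.4375956327556), np.float64(232.4354554557869)) (np.float64(312.6535888667259), np.float64(115.97305973943995))
```

>>> {"api": "arm_command", "payload": {"moves": [-0.53,-0.34,2,0,0,0,3,0,0,0,2,0,0,0,1,0,0,0,0,0]}}

```text
time: 8.68
ee_pos: [0.4106, 0.2591, 0.0163]
eef_rot: [0.988, 0.152, -0.001, 0.001]
ft_force: [-0.2, -0.6, -0.5]
width: 0.052
grip_force: 0.0
```

>>> {"api": "arm_command", "payload": {"moves": [0,0,0,0,0,0,0,0,0,0,0,0,0,0,0,0,0,0,0,0,0,0,0,0], "fingers": 0, "squeeze": 45}}

```text
time: 9.18
ee_pos: [0.4122, 0.2599, 0.0183]
eef_rot: [0.989, 0.151, 0.001, -0.0]
ft_force: [-0.8, -0.8, 6.9]
width: 0.0278
grip_force: 45.0
```

```bash
python3 - <<'E'
from h import *
go([.4117,.2598,.018])
E
```

```text
t 9.18 pos [0.4122 0.2599 0.0183] yaw 17.36 cm move [-0.05 -0.    0.03] j7 -2.16 w 0.0278 f [-0.8 -0.8  6.9]
```

>>> {"api": "arm_command", "payload": {"moves": [0,0,-3,0,0,0,-3,0,0,0,-3,0,0,0,-3,0,1.56,3.46,0,0,1.56,3.46,0,0,1.56,3.46,0,0,1.56,3.46,0,0,1.56,3.46,0,0,0,0,0,5.2,0,0,0,5.2,0,0,0,0]}}

```text
time: 10.18
ee_pos: [0.5376, 0.1172, 0.1371]
eef_rot: [0.998, 0.058, -0.001, -0.0]
ft_force: [-0.0, 0.4, -1.9]
width: 0.0277
grip_force: 45.0
```

```bash
python3 - <<'E'
from h import *
go([.5379,.1177,.085])
a=r.camera("scene");b=r.camera("side");i=r.camera_info("wrist");w=r.camera("wrist");print(i["origin"],i["attitude"])
c=np.zeros((600,800,3),np.uint8)
c[:300,:400]=cv2.resize(a[110:260,200:400],(400,300),interpolation=cv2.INTER_CUBIC)
c[:300,400:]=cv2.resize(b[130:280,220:420],(400,300),interpolation=cv2.INTER_CUBIC)
c[300:,:]=cv2.resize(w[:200,250:],None,fx=2,fy=1.5)[:300,:800] if 0 else cv2.resize(w[40:190,240:640],(800,300),interpolation=cv2.INTER_CUBIC)
save(0,"pics/c4.png",c); save(0,"pics/w5.png",w)
E
```

```text
t 10.18 pos [0.5376 0.1172 0.1371] yaw 6.65 cm move [ 0.04 -0.05  5.21] j7 -1.89 w 0.0277 f [-0.   0.4 -1.9]
[0.61731568 0.12821011 0.29918975] [-0.11013052  0.09732838 -0.65439423  0.74173219]
```

View pics/c4.png

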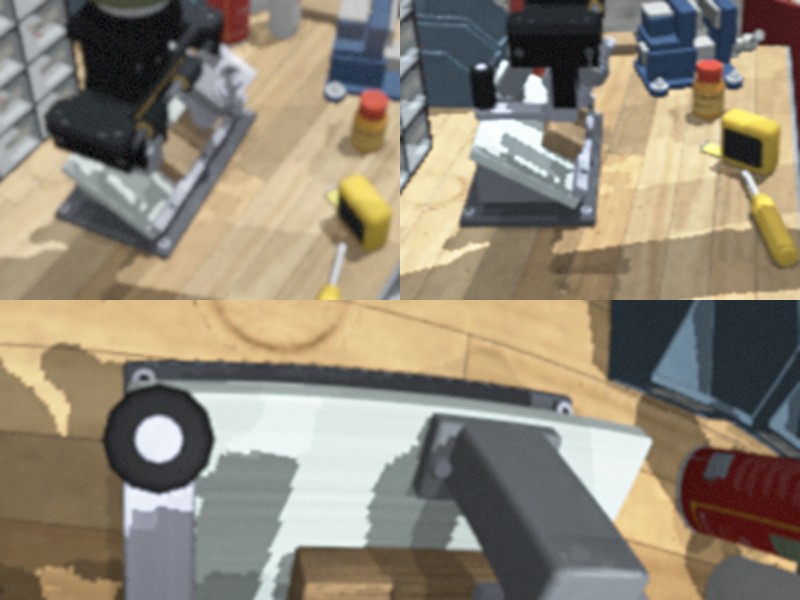

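The pictures show the crank held level over the free left part of the bed, with the grip beyond it, and the offcut's left end at (300,550) in the wrist crop. The bystanders are untouched. Now I lay it on the slope with a weak grip.

```bash
python3 - <<'E'
from h import *
i=dict(W,origin=np.array([0.61731568,0.12821011,0.29918975]),attitude=np.array([-0.11013052,0.09732838,-0.65439423,0.74173219]))
f=lambda u,v:onz(i,240+u/2,40+(v-300)/2,.0815,True)
P=[f(*p) for p in((250,390),(400,400),(640,432),(651,441))];print(np.round(P,4))
for q in P[1:3]: d=P[0]-q; print(np.degrees(np.arctan2(-d[0],d[1])))
# block left end top edge: far corner
print("block far-left top (expect jig y=70)",onz(i,240+298/2,40+(548-300)/2,.039+.0105+.0208,True))
E
```

```text
[[ 0.6368  0.099   0.0815]
 [ 0.6436  0.0436  0.0815]
 [ 0.66   -0.0761  0.0815]
 [ 0.658  -0.0841  0.0815]]
7.032890291932272
7.564043224197304
block far-left top (expect jig y=70) [0.58163221 0.07041417 0.0703    ]
```

>>> {"api": "arm_command", "payload": {"moves": [0,0,1,0,0,0,1,0,0,0,0.8,0,0,0,0.4,0,0,0,0,0], "fingers": 0, "squeeze": 6}}

```text
time: 10.75
ee_pos: [0.5365, 0.1177, 0.1037]
eef_rot: [0.998, 0.061, -0.001, 0.0]
ft_force: [-1.1, -0.1, -1.1]
width: 0.0278
grip_force: 6.0
```

>>> {"api": "arm_command", "payload": {"moves": [0,0,0.5,0,0,0,0.5,0,0,0,0.5,0,0,0,0.5,0,0,0,0,0]}}

```text
time: 11.17
ee_pos: [0.5376, 0.1177, 0.0845]
eef_rot: [0.998, 0.061, -0.0, 0.0]
ft_force: [-1.0, 0.4, -1.5]
width: 0.0279
grip_force: 6.0
```

>>> {"api": "arm_command", "payload": {"moves": [0,0,0.5,0,0,0,0.5,0,0,0,0.5,0,0,0,0.5,0,0,0,0,0]}}

```text
time: 11.58
ee_pos: [0.5373, 0.1177, 0.0644]
eef_rot: [0.998, 0.061, -0.001, 0.0]
ft_force: [-0.5, -0.9, -1.9]
width: 0.0281
grip_force: 6.0
```

>>> {"api": "arm_command", "payload": {"moves": [0,0,0.4,0,0,0,0.4,0,0,0,0,0]}}

```text
time: 11.83
ee_pos: [0.5384, 0.1179, 0.0574]
eef_rot: [0.998, 0.061, 0.001, -0.0]
ft_force: [2.8, 0.4, -2.4]
width: 0.0279
grip_force: 6.0
```

>>> {"api": "arm_command", "payload": {"moves": [0,0,0.4,0,0,0,0,0]}}

```text
time: 12.0
ee_pos: [0.5385, 0.1179, 0.0538]
eef_rot: [0.998, 0.061, 0.001, -0.0]
ft_force: [3.3, -0.1, -0.5]
width: 0.0281
grip_force: 6.0
```

>>> {"api": "arm_command", "payload": {"moves": [0,0,0,0,0,0,0,0,0,0,0,0,0,0,0,0], "fingers": 50}}

```text
time: 12.33
ee_pos: [0.5374, 0.1178, 0.0534]
eef_rot: [0.998, 0.061, -0.0, 0.0]
ft_force: [-0.2, -0.3, 0.3]
width: 0.0418
grip_force: 0.0
```

```bash
python3 - <<'E'
from h import *
go([.5379,.1177,.15])
a=r.camera("scene");b=r.camera("side")
c=np.zeros((600,800,3),np.uint8)
c[:,:400]=cv2.resize(a[130:280,210:310],(400,600),interpolation=cv2.INTER_CUBIC)
c[:,400:]=cv2.resize(b[130:280,230:330],(400,600),interpolation=cv2.INTER_CUBIC)
save(0,"pics/c5.png",c)
E
```

```text
t 12.33 pos [0.5374 0.1178 0.0534] yaw 6.96 cm move [ 0.04  0.02 -9.66] j7 -1.94 w 0.0418 f [-0.2 -0.3  0.3]
```

View pics/c5.png

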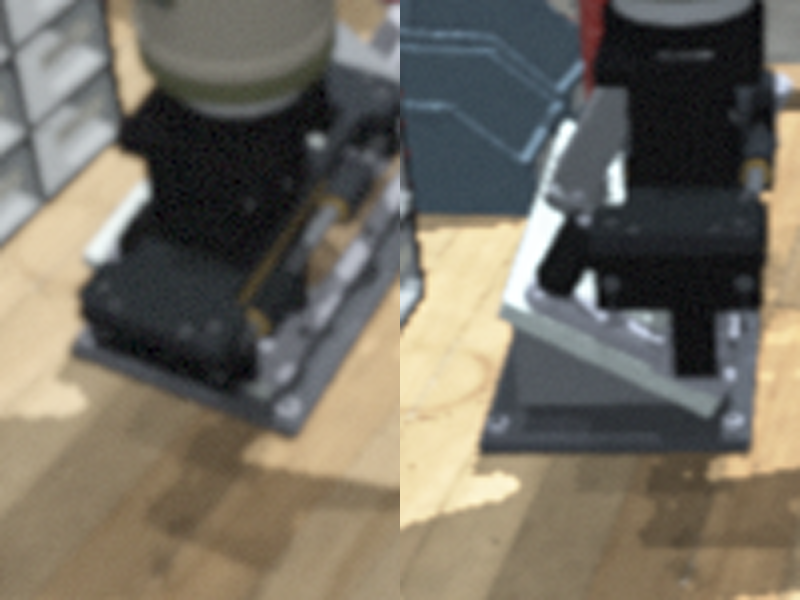

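The side view shows the crank lying flush on the sloping bed between the opened fingers, tilted as needed. Next I square up the screw end by pinching it.

>>> {"api": "arm_command", "payload": {"moves": [-0.7,0,-0.5,0,0,0,-3,0,0,0,-3.6,0,0,0,-3.8,0,0,0,-3.8,0,-0.77,3.2,0,0,-0.77,3.2,0,0,-0.77,3.2,0,0,-0.77,3.2,0,0,0,0,0,0]}}

```text
time: 13.27
ee_pos: [0.5145, -0.0212, 0.2006]
eef_rot: [0.998, 0.056, -0.0, 0.002]
ft_force: [-0.5, -0.8, -0.4]
width: 0.0437
grip_force: 0.0
```

```bash
python3 - <<'E'
from h import *
go([.5156,-.0138,.129])
i=r.camera_info("wrist");w=r.camera("wrist");b=r.camera("side");a=r.camera("scene");save(0,"pics/w6.png",w);print(i["origin"],i["attitude"])
c=np.zeros((600,800,3),np.uint8)
c[:300,:400]=cv2.resize(a[125:200,250:350],(400,300),interpolation=cv2.INTER_CUBIC)
c[:300,400:]=cv2.resize(b[120:195,270:370],(400,300),interpolation=cv2.INTER_CUBIC)
c[300:]=cv2.resize(w[90:240,120:520],(800,300),interpolation=cv2.INTER_CUBIC)
save(0,"pics/c6.png",c)
print("proj hub top exp",proj(i,[.5374,.1178,.07],True),"tip",proj(i,[.5141,-.0146,.142],True))
E
```

```text
t 13.27 pos [ 0.5145 -0.0212  0.2006] yaw 6.47 cm move [ 0.2  -0.74  7.16] j7 -1.57 w 0.0437 f [-0.5 -0.8 -0.4]
[ 0.59465012 -0.01151075  0.36240972] [-0.11064119  0.09707764 -0.65901344  0.73758779]
proj hub top exp (np.float64(185.6214840196157), np.float64(153.82111167640295)) tip (np.float64(310.9090120399433), np.float64(214.6044814281791))
```

View pics/c6.png

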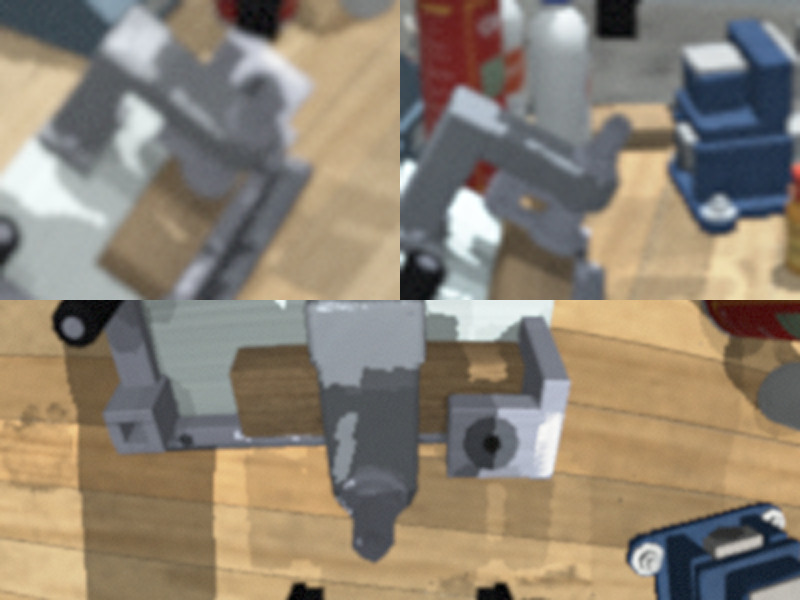

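The picture shows the offcut against the stop plate, its left end at (235,395). The crank is leaning on the bed with its hub top at (132,428), and the screw's square tip is at (373,552). I pinch the square now.

>>> {"api": "arm_command", "payload": {"moves": [0.1,-0.94,0,-0.8,0,0,2.5,0,0,0,2.5,0,0,0,1.2,0,0,0,0.9,0,0,0,0,0]}}

```text
time: 13.92
ee_pos: [0.5147, -0.0033, 0.1282]
eef_rot: [0.998, 0.069, -0.001, -0.0]
ft_force: [-0.5, -0.5, 0.9]
width: 0.0433
grip_force: 0.0
```

>>> {"api": "arm_command", "payload": {"moves": [0,0,0,0,0,0,0,0,0,0,0,0,0,0,0,0,0,0,0,0,0,0,0,0], "fingers": 0, "squeeze": 15}}

```text
time: 14.42
ee_pos: [0.5171, -0.0103, 0.1306]
eef_rot: [0.998, 0.065, 0.001, 0.003]
ft_force: [4.6, -17.6, 0.4]
width: 0.0153
grip_force: 15.0
```

```bash
python3 - <<'E'
from h import *
go([.5145,-.0118,.129]); print(r.read_state()["torque"].round(2))
E
```

```text
t 14.42 pos [ 0.5171 -0.0103  0.1306] yaw 7.48 cm move [-0.28  0.11  0.16] j7 -1.61 w 0.0153 f [  4.6 -17.6   0.4]
[-4.01 -0.96 -0.1 ]
```

>>> {"api": "arm_command", "payload": {"moves": [0,0.4,0,0,0,0.3,0,0,0,0,0,0,0,0,0,0,0,0,0,0], "squeeze": 40}}

```text
time: 14.83
ee_pos: [0.5172, -0.0108, 0.1305]
eef_rot: [0.998, 0.068, 0.001, 0.0]
ft_force: [-0.9, 0.2, 5.3]
width: 0.0139
grip_force: 40.0
```

```bash
python3 - <<'E'
from h import *
go([.5145,-.0118,.129]); print(r.read_state()["torque"].round(2))
E
```

```text
t 14.83 pos [ 0.5172 -0.0108  0.1305] yaw 7.79 cm move [-0.28  0.06  0.15] j7 -1.6 w 0.0139 f [-0.9  0.2  5.3]
[ 0.05  0.07 -0.04]
```

>>> {"api": "arm_command", "payload": {"moves": [0,0,0,0,0,0,0,0,0,0,0,0,0,0,0,0,0,0,0,0,0,0,0,0], "squeeze": 60}}

```text
time: 15.33
ee_pos: [0.5172, -0.0108, 0.1305]
eef_rot: [0.998, 0.068, 0.001, 0.0]
ft_force: [-0.4, 0.1, 5.4]
width: 0.0125
grip_force: 60.0
```

The square is now aligned (12.5 mm between pads), and it fixes the jig's y=0 plane. I go back to the crank.

>>> {"api": "arm_command", "payload": {"moves": [0,0,0,0,0,0,0,0,0,0,0,0,0,0,-2,0,0,0,-3,0,0,0,-3,0,0,0,0,0,0,0,0,0], "fingers": 55, "squeeze": 6}}

```text
time: 16.0
ee_pos: [0.5173, -0.0113, 0.2109]
eef_rot: [0.998, 0.068, 0.001, 0.0]
ft_force: [-0.6, 0.4, -0.9]
width: 0.0467
grip_force: 0.0
```

```bash
python3 - <<'E'
from h import *
i=dict(W,origin=np.array([0.59465012,-0.01151075,0.36240972]),attitude=np.array([-0.11064119,0.09707764,-0.65901344,0.73758779]))
T=onz(i,186,154,.063,True);c,s=np.cos(np.radians(7.3)),np.sin(np.radians(7.3))
B=T+np.array([.016*c,.016*s,-.0277]);print("T",T,"B",B)
t=B+np.array([-.014*c,-.014*s,.010]);print("tcp",t); go(t)
E
```

```text
T [0.53587289 0.12044856 0.063     ] B [0.5517432  0.12248159 0.0353    ]
tcp [0.53785668 0.12070269 0.0453    ]
 t 16.0 pos [ 0.5173 -0.0113  0.2109] yaw 7.76 cm move [  3.78 -12.81  16.56] j7 -1.56 w 0.0467 f [-0.6  0.4 -0.9]
```

>>> {"api": "arm_command", "payload": {"moves": [0.75,-3.2,0,0.4,0.75,-3.2,0,0,0.75,-3.2,0,0,0.75,-3.2,0,0,0,0,3.7,0,0,0,3.7,0,0,0,3,0,0,0,2.5,0,0,0,2,0,0,0,0,0,0,0,0,0]}}

```text
time: 16.92
ee_pos: [0.5283, 0.1194, 0.0592]
eef_rot: [0.998, 0.064, -0.002, -0.0]
ft_force: [0.0, 0.7, -0.0]
width: 0.0481
grip_force: 0.0
```

```bash
python3 - <<'E'
from h import *
go([.5379,.1207,.0453])
E
```

```text
t 16.92 pos [0.5283 0.1194 0.0592] yaw 7.38 cm move [ 0.97 -0.    1.39] j7 -1.94 w 0.0481 f [ 0.   0.7 -0. ]
```

>>> {"api": "arm_command", "payload": {"moves": [0.5,0,0.7,0,0.4,0,0.6,0,0,0,0,0,0,0,0,0]}}

```text
time: 17.25
ee_pos: [0.539, 0.1207, 0.0477]
eef_rot: [0.998, 0.064, 0.0, -0.0]
ft_force: [0.3, 0.3, -0.0]
width: 0.0476
grip_force: 0.0
```

>>> {"api": "arm_command", "payload": {"moves": [0,0,0,0,0,0,0,0,0,0,0,0,0,0,0,0,0,0,0,0,0,0,0,0], "fingers": 0, "squeeze": 20}}

```text
time: 17.75
ee_pos: [0.5387, 0.1203, 0.0478]
eef_rot: [0.998, 0.064, 0.0, 0.0]
ft_force: [-0.4, -1.8, 3.5]
width: 0.0276
grip_force: 20.0
```

>>> {"api": "arm_command", "payload": {"moves": [0,0,0,0,0,0,-0.3,0,0,0,-0.7,0,0,0,0,0], "squeeze": 50}}

```text
time: 18.08
ee_pos: [0.5389, 0.1212, 0.0586]
eef_rot: [0.998, 0.064, 0.001, -0.0]
ft_force: [0.7, 1.0, -2.3]
width: 0.0277
grip_force: 50.0
```

```bash
python3 - <<'E'
from h import *
go([.5379,.1207,.0453])
E
```

```text
t 18.08 pos [0.5389 0.1212 0.0586] yaw 7.38 cm move [-0.11  0.04  1.33] j7 -1.94 w 0.0277 f [ 0.7  1.  -2.3]
```

>>> {"api": "arm_command", "payload": {"moves": [0,0,-3.5,0,0,0,-3.5,0,0,0,-3.5,0,0,0,-3.5,0,-1.48,3.2,0,0,-1.48,3.2,0,0,-1.48,3.2,0,0,-1.48,3.2,0,0,0,0,1.5,0,0,0,0.5,0,0,0,0,0,0,0,0,0]}}

```text
time: 19.08
ee_pos: [0.4963, -0.0124, 0.1776]
eef_rot: [0.998, 0.065, -0.0, -0.0]
ft_force: [-0.4, 0.6, -2.4]
width: 0.0277
grip_force: 50.0
```

```bash
python3 - <<'E'
from h import *
go([.4965,-.0135,.1605])
i=r.camera_info("wrist");w=r.camera("wrist");b=r.camera("side");a=r.camera("scene");save(0,"pics/w7.png",w);save(0,"pics/s7.png",b);save(0,"pics/sc7.png",a);print(i["origin"],i["attitude"])
c=np.zeros((600,800,3),np.uint8)
c[:,:400]=cv2.resize(a[110:200,290:350],(400,600),interpolation=cv2.INTER_CUBIC)
c[:,400:]=cv2.resize(b[100:190,290:350],(400,600),interpolation=cv2.INTER_CUBIC)
save(0,"pics/c7.png",c)
E
```

```text
t 19.08 pos [ 0.4963 -0.0124  0.1776] yaw 7.48 cm move [0.01 0.11 1.71] j7 -1.56 w 0.0277 f [-0.4  0.6 -2.4]
[ 0.57618894 -0.00201593  0.33947286] [-0.11004471  0.09725432 -0.65235357  0.74354998]
```

View pics/c7.png

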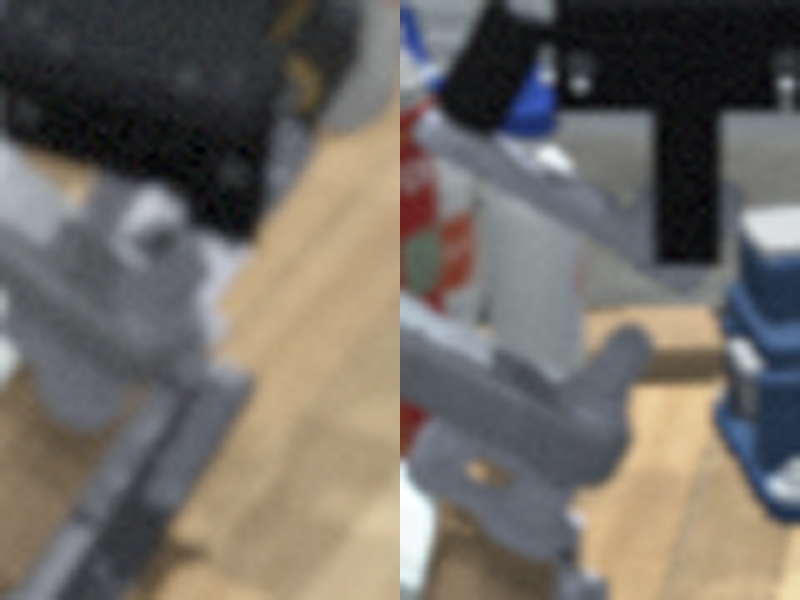

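The side crop shows the crank held at the bed's slope just above the screw: hub's lower near corner at (692,288), arm end at (420,140), screw tip at (637,330). I check the alignment numerically.

```bash
python3 - <<'E'
from h import *
j=r.camera_info("side");k=r.camera_info("scene")
c,s=np.cos(np.radians(7.4)),np.sin(np.radians(7.4))
X=np.array([c,s,0]);Y=np.array([-s,c,0]);Z=np.array([0,0,1.])
xb=X*.866+Z*.5; zb=-X*.5+Z*.866
e=np.array([.4963,-.0130,.1776]); B=e+.0131*X-.0125*Z
S=np.array([.5244,-.0099,.122]); tip=S+.023*zb
cr=lambda p:(np.array(proj(j,p))-[290,100])*6.667+[400,0]
print("B",B,"tip",tip,"B in axis frame mm",[1000*np.dot(B-S,v).round(4) for v in(xb,Y,zb)])
for n,p in(("hub near corner",B-.014*xb+.014*Y),("hub near top",B-.014*xb+.014*Y+.032*zb),("arm at grip, left",B+.075*xb+.010*Y),("tip",tip),("grip top",B+.075*xb+.052*zb)):print(n,cr(p).round(0))
p0=cr(B);print("px/mm xb,zb,Y",(cr(B+.001*xb)-p0).round(2),(cr(B+.001*zb)-p0).round(2),(cr(B+.001*Y)-p0).round(2))
E
```

```text
B [ 0.50929089 -0.01131278  0.1651    ] tip [ 0.51299578 -0.01138115  0.141918  ] B in axis frame mm [np.float64(8.4), np.float64(0.5), np.float64(44.900000000000006)]
hub near corner [683. 312.]
hub near top [733. 229.]
arm at grip, left [435. 176.]
tip [636. 342.]
grip top [514.  24.]
px/mm xb,zb,Y [-2.73 -1.44] [ 1.51 -2.56] [-0.06  1.11]
```

>>> {"api": "arm_command", "payload": {"moves": [-0.74,0.1,0.42,0,0.6,0,1.04,0,0.6,0,1.04,0,0,0,0,0,0,0,0,0], "squeeze": 30}}

```text
time: 19.65
ee_pos: [0.5011, -0.0139, 0.1519]
eef_rot: [0.998, 0.064, -0.0, -0.0]
ft_force: [-0.2, 0.0, -1.1]
width: 0.0279
grip_force: 30.0
```

>>> {"api": "arm_command", "payload": {"moves": [0.25,0,0.43,0,0.25,0,0.43,0,0,0,0,0]}}

```text
time: 19.9
ee_pos: [0.5066, -0.0127, 0.1456]
eef_rot: [0.998, 0.065, 0.001, -0.0]
ft_force: [-4.3, 1.9, 12.9]
width: 0.0278
grip_force: 30.0
```

```bash
python3 - <<'E'
from h import *
go([.5,-.0130,.15]);b=r.camera("side");save(0,"pics/s8.png",b)
print(r.read_state()["torque"].round(2))
E
```

```text
t 19.9 pos [ 0.5066 -0.0127  0.1456] yaw 7.4 cm move [-0.66 -0.06 -0.44] j7 -1.59 w 0.0278 f [-4.3  1.9 12.9]
[0.68 1.03 0.1 ]
```

Contact is at about the tip (13 N) with no drop in, so I search gently sideways while pressing lightly.

>>> {"api": "arm_command", "payload": {"moves": [0.1,0,0.06,0,0.1,0,0.06,0,0,0,0,0]}}

```text
time: 20.2
ee_pos: [0.5086, -0.0122, 0.1432]
eef_rot: [0.998, 0.065, 0.001, -0.0]
ft_force: [6.8, 5.5, -5.3]
width: 0.0277
grip_force: 30.0
```

>>> {"api": "arm_command", "payload": {"moves": [0,-0.1,0,0,0,-0.1,0,0,0,0,0,0]}}

```text
time: 20.45
ee_pos: [0.509, -0.0119, 0.1427]
eef_rot: [0.998, 0.064, 0.001, 0.0]
ft_force: [8.5, -1.2, -6.9]
width: 0.0281
grip_force: 30.0
```

```bash
cat >> h.py <<'E'
def ft(n=4):
    F=[];T=[]
    for _ in range(n):
        r.camera("side"); s=r.read_state();F.append(s["ft_force"]);T.append(s["torque"])
    return np.mean(F,0).round(2),np.mean(T,0).round(3),np.std(F,0).round(2),np.std(T,0).round(2)
E
python3 - <<'E'
from h import *
go([.5,-.0130,.15]);print(ft())
E
```

```text
t 20.45 pos [ 0.509  -0.0119  0.1427] yaw 7.33 cm move [-0.9  -0.   -0.73] j7 -1.59 w 0.0281 f [ 8.5 -1.2 -6.9]
(array([ 8.32, -0.34, -6.91]), array([-0.197, -1.761, -0.107]), array([0.55, 0.22, 0.53]), array([0.02, 0.03, 0.02]))
```

It moved in about 4 mm, so I continue down the axis.

>>> {"api": "arm_command", "payload": {"moves": [0.125,0,0.215,0,0.125,0,0.215,0,0,0,0,0]}}

```text
time: 20.9
ee_pos: [0.5104, -0.0117, 0.1409]
eef_rot: [0.998, 0.064, 0.0, 0.001]
ft_force: [-11.5, -1.1, 27.1]
width: 0.0276
grip_force: 30.0
```

```bash
python3 - <<'E'
from h import *
go([.5,-.0130,.15]);print(ft(2)[:2])
E
```

```text
t 20.9 pos [ 0.5104 -0.0117  0.1409] yaw 7.32 cm move [-1.05  0.   -0.91] j7 -1.6 w 0.0276 f [-11.5  -1.1  27.1]
(array([-12.3 ,  -1.75,  27.32]), array([-0.287,  2.732, -0.071]))
```

>>> {"api": "arm_command", "payload": {"moves": [-0.1,0,-0.17,0,0,0,0,3,0,0,0,-6,0,0,0,3,0.125,0,0.215,0,0,0,0,0], "squeeze": 6}}

```text
time: 21.5
ee_pos: [0.5108, -0.0116, 0.1383]
eef_rot: [0.998, 0.064, 0.0, 0.0]
ft_force: [-0.3, -1.1, 3.9]
width: 0.0278
grip_force: 6.0
```

```bash
python3 - <<'E'
from h import *
go([.5,-.0130,.15]);print(ft(2)[:2])
E
```

```text
t 21.5 pos [ 0.5108 -0.0116  0.1383] yaw 7.29 cm move [-1.09  0.01 -1.17] j7 -1.6 w 0.0278 f [-0.3 -1.1  3.9]
(array([ 0.28, -2.  ,  4.21]), array([-0.348, -0.087, -0.025]))
```

>>> {"api": "arm_command", "payload": {"moves": [0.125,0,0.215,0,0.125,0,0.215,2,0,0,0,-4,0,0,0,2,0,0,0,0]}}

```text
time: 22.02
ee_pos: [0.513, -0.0112, 0.1336]
eef_rot: [0.998, 0.063, 0.0, 0.0]
ft_force: [0.9, -2.5, 2.0]
width: 0.0279
grip_force: 6.0
```

>>> {"api": "arm_command", "payload": {"moves": [0.125,0,0.215,0,0.125,0,0.215,2,0,0,0,-4,0,0,0,2,0,0,0,0]}}

```text
time: 22.43
ee_pos: [0.5153, -0.011, 0.1292]
eef_rot: [0.998, 0.063, -0.0, 0.0]
ft_force: [-0.6, -3.5, 1.0]
width: 0.0277
grip_force: 6.0
```

```bash
python3 - <<'E'
from h import *
go([.5,-.0130,.15]);print(ft(2)[:2])
for n in("side","scene"):
    im=r.camera(n); save(0,f"pics/{n}9.png",im)
    o=cv2.imread("pics/s7.png" if n=="side" else "pics/sc7.png")
# track the arm/grip patch between s7 and now by template match (grip base region)
o=cv2.imread("pics/s7.png",0);m=cv2.imread("pics/side9.png",0)
for (x,y,w,h) in((291,108,26,26),(292,114,20,16)):
    t=o[y:y+h,x:x+w]; q=m[90:190,270:360]
    rr=cv2.matchTemplate(q,t,cv2.TM_CCOEFF_NORMED);_,v,_,l=cv2.minMaxLoc(rr);print(v,l[0]+270-x,l[1]+90-y)
E
```

```text
t 22.43 pos [ 0.5153 -0.011   0.1292] yaw 7.27 cm move [-1.54  0.01 -2.08] j7 -1.61 w 0.0277 f [-0.6 -3.5  1. ]
(array([ 1.2 , -4.57,  0.38]), array([-0.823, -0.291,  0.036]))
0.6445558071136475 21 40
0.7382053136825562 7 21
```

Sliding freely now; about 5 mm remain.

>>> {"api": "arm_command", "payload": {"moves": [0.125,0.1,0.215,0,0.125,0.05,0.215,0,0,0,0,0]}}

```text
time: 22.88
ee_pos: [0.5178, -0.0107, 0.125]
eef_rot: [0.998, 0.065, -0.0, -0.0]
ft_force: [-0.2, 0.6, 1.8]
width: 0.0283
grip_force: 6.0
```

>>> {"api": "arm_command", "payload": {"moves": [0.125,0,0.215,0,0.125,0,0.215,0,0,0,0,0]}}

```text
time: 23.13
ee_pos: [0.5203, -0.0104, 0.1207]
eef_rot: [0.998, 0.065, -0.0, -0.0]
ft_force: [-1.3, 0.1, 1.0]
width: 0.0282
grip_force: 6.0
```

```bash
python3 - <<'E'
from h import *
go([.5153,-.011,.1292]);print(ft(2)[:2])
E
```

```text
t 23.13 pos [ 0.5203 -0.0104  0.1207] yaw 7.42 cm move [-0.5  -0.   -0.85] j7 -1.62 w 0.0282 f [-1.3  0.1  1. ]
(array([-0.96,  0.92,  2.61]), array([ 0.168,  0.211, -0.036]))
```

I can't tell a slip from seating, so I release, back off and measure the crank from the wrist camera.

>>> {"api": "arm_command", "payload": {"moves": [0,0,0,0,0,0,0,0,0,0,0,0,0,0,0,0,-1,0,-0.6,0,-1,0,-0.6,0,-2,0,-3,0,0,0,-3,0,0,0,-2,0,0,0,0,0,0,0,0,0], "fingers": 60}}

```text
time: 24.15
ee_pos: [0.4814, -0.0164, 0.2138]
eef_rot: [0.998, 0.064, 0.001, 0.0]
ft_force: [-0.2, -0.1, 0.3]
width: 0.0526
grip_force: 0.0
```

```bash
cat >> h.py <<'E'
def grip():
    i=r.camera_info("wrist"); w=r.camera("wrist"); h=cv2.cvtColor(w,cv2.COLOR_RGB2HSV)
    n=np.random.randint(9999); save(0,f"pics/g{n}.png",w)
    dark=(w.max(2)<70).astype(np.uint8); C,H=cv2.findContours(dark,cv2.RETR_CCOMP,cv2.CHAIN_APPROX_NONE)[:2]
    for k,c in enumerate(C):
        a=cv2.contourArea(c)
        if H[0][k][3]>=0 and 15<a<1500:
            m=cv2.moments(c); pa=cv2.contourArea(C[H[0][k][3]])
            if pa<8000: print("hole",round(m["m10"]/m["m00"],1),round(m["m01"]/m["m00"],1),"area",a,"parent",pa)
    return i,w,n
E
python3 - <<'E'
from h import *
go([.5244,-.0099,.2]); i,w,n=grip();print(n,i["origin"],i["attitude"])
c,s=np.cos(np.radians(7.4)),np.sin(np.radians(7.4));X=np.array([c,s,0]);Z=np.array([0,0,1.]);xb=X*.866+Z*.5; zb=-X*.5+Z*.866
S=np.array([.5244,-.0099,.122])
for d in(0,.005,.01,.015,.02): print(d,"grip cap",np.round(proj(i,S+.075*xb+(.052+d)*zb,True),1),"hub top",np.round(proj(i,S+(.032+d)*zb,True),1))
E
```

```text
t 24.15 pos [ 0.4814 -0.0164  0.2138] yaw 7.35 cm move [ 4.34 -0.1   1.39] j7 -1.52 w 0.0526 f [-0.2 -0.1  0.3]
hole 628.3 156.2 area 28.5 parent 1054.5
hole 617.1 145.0 area 26.0 parent 1598.5
hole 602.2 142.5 area 40.0 parent 1598.5
hole 630.5 128.3 area 78.0 parent 1598.5
hole 624.5 121.4 area 16.0 parent 1598.5
hole 631.6 115.6 area 84.5 parent 1598.5
hole 316.6 115.5 area 363.0 parent 2432.0
8977 [ 0.56092071 -0.00598883  0.37580561] [-0.10946633  0.09588861 -0.65342498  0.74287166]
0 grip cap [317.9 103.3] hub top [318.4 178.3]
0.005 grip cap [317.9 107.8] hub top [318.4 182.9]
0.01 grip cap [317.8 112.6] hub top [318.4 187.7]
0.015 grip cap [317.8 117.6] hub top [318.4 192.6]
0.02 grip cap [317.7 123. ] hub top [318.3 197.7]
```

The grip cap at wrist pixel (316.6,115.5) puts the crank about 10–13 mm short of seated: the fingers had slipped. I re-grip and press with a firm squeeze.

>>> {"api": "arm_command", "payload": {"moves": [0.6,-0.1,2.5,0,0.6,0,2.5,0,0.6,0,1.5,0,0.5,0,0.55,0,0,0,0,0]}}

```text
time: 24.62
ee_pos: [0.5027, -0.0121, 0.1401]
eef_rot: [0.998, 0.064, -0.002, -0.001]
ft_force: [-0.4, 0.8, 0.5]
width: 0.0521
grip_force: 0.0
```

>>> {"api": "arm_command", "payload": {"moves": [0,0,0,0,0,0,0,0,0,0,0,0,0,0,0,0,0,0,0,0,0,0,0,0], "fingers": 0, "squeeze": 60}}

```text
time: 25.12
ee_pos: [0.5037, -0.0126, 0.1429]
eef_rot: [0.998, 0.064, 0.0, 0.0]
ft_force: [-0.7, 0.3, 3.5]
width: 0.0272
grip_force: 60.0
```

```bash
python3 - <<'E'
from h import *
go([.5041,-.0125,.1433]);print(ft(2)[:2])
a=cv2.imread("pics/g8977.png",0); print(a[165:215,318]); print(a[165:215:4,290:346:4])
E
```

```text
t 25.12 pos [ 0.5037 -0.0126  0.1429] yaw 7.35 cm move [ 0.04 -0.   -0.04] j7 -1.59 w 0.0272 f [-0.7  0.3  3.5]
(array([-1.34, -0.46,  5.11]), array([-0.168,  0.331,  0.022]))
[103 106 104 103 105 105 106 105 103 105 109 127 130 116 110 108 109 109
 104 100 103 105 105 104 102  99  90  84  85  85  85  89  94  91  86  84
  82  87 116 153 174 162 148 156 166 166 168 168 170 173]
[[176 179 159 128 134 104 102 103 104  99 102 102 134 146]
 [161 165 142 130 134 104 104 105 104 101 102 103 112 136]
 [168 167 129 128 133 114 103 103 103 102 101 101 110 142]
 [168 169 169 206 207 208 131 130 128 121 124 123 120 151]
 [164 164 164 195 194 191 109 109 103 107 107 106 126 170]
 [171 167 175 178 179  97 103 103 101  97 108 107 134 167]
 [167 167 181 194 191  99  99 102  96  84 109 112 146 177]
 [159 155 164 169 169  86  86  85  84  79  88  87 144 173]
 [169 162 159 125 139  98  94  94  94  88  89  88 134 158]
 [181 174 165  86  82  82  82  82  79  79  80  82 150 170]
 [158 158 151 140 147 153 159 174 173 177 174 172 177 178]
 [163 164 165 163 163 166 163 166 169 165 155 153 156 173]
 [161 165 167 168 174 173 171 170 172 166 167 169 168 172]]
```

```bash
python3 - <<'E'
from h import *
from scipy.optimize import least_squares
i=dict(W,origin=np.array([0.56092071,-0.00598883,0.37580561]),attitude=np.array([-0.10946633,0.09588861,-0.65342498,0.74287166]))
c,s=np.cos(np.radians(7.4)),np.sin(np.radians(7.4));X=np.array([c,s,0]);Z=np.array([0,0,1.]);S=np.array([.5244,-.0099,.122])
pts=[(.075,.052),(.014,.032),(-.014,.032),(-.014,0)];obs=[115.5,176.5,191,203]
def rows(p):
    t=np.radians(p[2]); x=X*np.cos(t)+Z*np.sin(t); z=-X*np.sin(t)+Z*np.cos(t)
    B=S+p[0]*X+p[1]*Z
    return np.array([proj(i,B+a*x+b*z,True)[1] for a,b in pts])
for d in(0,.006,.013):print(d,rows([-.5*d,.866*d,30]).round(1))
for t in(20,25,30,35,40):
    q=least_squares(lambda p:rows([p[0],p[1],t])-obs,[0,0.01]);print(t,(q.x*1000).round(1),rows([*q.x,t]).round(1))
E
```

```text
0 [103.3 164.1 191.4 164.7]
0.006 [108.8 169.6 196.9 169.3]
0.013 [115.6 176.3 203.7 174.9]
20 [-23.7 -33.7] [118.5 177.4 203.9 183.7]
25 [-16.6 -14.3] [119.4 178.1 204.6 180.6]
30 [-9.3  6.7] [120.5 178.7 205.3 176.9]
35 [-1.5 28.8] [122.1 179.3 205.8 172.4]
40 [ 6.5 51.7] [124.2 179.6 206.  166.7]
```

>>> {"api": "arm_command", "payload": {"moves": [0.15,0,0.26,0,0.1,0,0.17,0,0,0,0,5,0,0,0,-5,0,0,0,-5,0,0,0,5,0,0,0,0]}}

```text
time: 25.8
ee_pos: [0.5059, -0.0122, 0.1392]
eef_rot: [0.998, 0.062, 0.0, 0.0]
ft_force: [-6.4, -1.8, 13.1]
width: 0.0276
grip_force: 60.0
```

```bash
python3 - <<'E'
from h import *
go([.5037,-.0126,.1429]);print(ft(2)[:2])
E
```

```text
t 25.8 pos [ 0.5059 -0.0122  0.1392] yaw 7.09 cm move [-0.22  0.01 -0.37] j7 -1.6 w 0.0276 f [-6.4 -1.8 13.1]
(array([-6.61, -0.45, 13.87]), array([-0.179,  1.504, -0.089]))
```

>>> {"api": "arm_command", "payload": {"moves": [0.15,0,0.26,0,0.1,0,0.17,4,0,0,0,-4,0,0,0,-4,0,0,0,4,0,0,0,0]}}

```text
time: 26.4
ee_pos: [0.5088, -0.0119, 0.1338]
eef_rot: [0.998, 0.062, 0.0, 0.0]
ft_force: [2.3, -0.0, 0.1]
width: 0.0275
grip_force: 60.0
```

>>> {"api": "arm_command", "payload": {"moves": [0.1,0,0.17,0,0.1,0,0.17,4,0,0,0,-4,0,0,0,-4,0,0,0,4,0,0,0,0]}}

```text
time: 26.9
ee_pos: [0.5097, -0.0118, 0.1323]
eef_rot: [0.998, 0.063, -0.001, 0.001]
ft_force: [-16.5, -2.1, 29.0]
width: 0.0275
grip_force: 60.0
```

```bash
python3 - <<'E'
from h import *
go([.5037,-.0126,.1429]);print(ft(2)[:2])
E
```

```text
t 26.9 pos [ 0.5097 -0.0118  0.1323] yaw 7.24 cm move [-0.6   0.   -1.06] j7 -1.61 w 0.0275 f [-16.5  -2.1  29. ]
(array([-16.41,  -2.15,  30.34]), array([-0.374,  3.66 ,  0.017]))
```

Seated: 12 mm of further travel, then a hard axial stop at 34 N. I release and verify with the wrist camera.

>>> {"api": "arm_command", "payload": {"moves": [0,0,0,0,0,0,0,0,0,0,0,0,0,0,0,0,-1,0,-0.6,0,-1,0,-0.6,0,-2,0,-3,0,0,0,-3,0,0,0,-1.5,0,0,0,0,0,0,0,0,0], "fingers": 60, "squeeze": 15}}

```text
time: 27.92
ee_pos: [0.4711, -0.0167, 0.2176]
eef_rot: [0.998, 0.064, 0.001, 0.0]
ft_force: [0.1, 0.5, -1.2]
width: 0.0522
grip_force: 0.0
```

```bash
python3 - <<'E'
from h import *
go([.5700,-.004,.176]); i,w,n=grip();print(n)
c,s=np.cos(np.radians(7.4)),np.sin(np.radians(7.4));X=np.array([c,s,0]);Z=np.array([0,0,1.]);xb=X*.866+Z*.5; zb=-X*.5+Z*.866
S=np.array([.5244,-.0099,.122])
for d in(-.003,0,.003,.006,.013): print(d,"grip cap",np.round(proj(i,S+.075*xb+(.052+d)*zb,True),1))
E
```

```text
t 27.92 pos [ 0.4711 -0.0167  0.2176] yaw 7.37 cm move [9.97 0.01 4.17] j7 -1.51 w 0.0522 f [ 0.1  0.5 -1.2]
hole 558.2 175.8 area 17.0 parent 3016.5
hole 579.3 173.6 area 20.5 parent 3016.5
hole 584.1 173.1 area 31.5 parent 3016.5
hole 593.8 164.9 area 16.5 parent 3016.5
hole 565.3 161.6 area 18.5 parent 3016.5
hole 582.8 160.7 area 38.0 parent 3016.5
hole 570.4 167.1 area 198.5 parent 3016.5
hole 566.3 156.5 area 17.0 parent 3016.5
hole 585.2 156.1 area 25.5 parent 3016.5
hole 577.5 154.8 area 45.0 parent 3016.5
hole 589.4 147.1 area 18.0 parent 3016.5
hole 583.4 147.5 area 35.0 parent 3016.5
hole 630.7 124.6 area 73.0 parent 3016.5
hole 630.4 114.9 area 47.5 parent 3016.5
hole 633.3 107.4 area 17.5 parent 3016.5
hole 337.3 69.8 area 321.5 parent 1495.5
7024
-0.003 grip cap [319.9  82.8]
0 grip cap [319.9  85.1]
0.003 grip cap [319.9  87.4]
0.006 grip cap [319.9  89.9]
0.013 grip cap [319.9  95.8]
```

```bash
python3 - <<'E'
from h import *
a=cv2.imread("pics/g7024.png",0); print("col321",a[125:185,321].tolist()); print("col312",a[125:185,313].tolist())
print(a[55:180:5,296:352:4])
i=r.camera_info("wrist")
c,s=np.cos(np.radians(7.4)),np.sin(np.radians(7.4));X=np.array([c,s,0]);Y=np.array([-s,c,0]);Z=np.array([0,0,1.]);S=np.array([.5244,-.0099,.122])
for t in(30,25,22):
  for d in (0,.006):
    T=np.radians(t);x=X*np.cos(T)+Z*np.sin(T);z=-X*np.sin(T)+Z*np.cos(T)
    B=S+d*(-.5*X+.866*Z);print(t,d,[np.round(proj(i,B+p*x+q*z,True),1).tolist() for p,q in((.075,.052),(.014,.032),(-.014,.032))])
E
```

```text
col321 [123, 125, 123, 119, 111, 103, 98, 96, 97, 95, 96, 96, 96, 96, 96, 99, 94, 95, 94, 97, 109, 116, 112, 110, 110, 109, 107, 109, 101, 96, 100, 105, 108, 107, 105, 103, 97, 96, 96, 93, 95, 95, 96, 97, 105, 109, 110, 111, 109, 108, 107, 116, 142, 168, 175, 176, 173, 173, 169, 168]
col312 [125, 122, 124, 123, 123, 114, 103, 97, 96, 94, 95, 98, 99, 98, 96, 97, 95, 98, 98, 103, 110, 112, 112, 112, 110, 108, 108, 102, 92, 88, 93, 95, 101, 100, 97, 93, 93, 96, 93, 96, 94, 97, 97, 101, 110, 115, 113, 110, 112, 107, 113, 123, 147, 165, 173, 174, 170, 165, 164, 160]
[[149 138  88  94  86  12  12  31  46  48  46  47  46  45]
 [141  91  90  90  91  19  32  41  44  40  44  46  43  43]
 [117  90  92  92  94  29  34  39  40 204 218 214 166  35]
 [109  96  91  91  90  65  37  33 102 211 203 205 203  37]
 [ 96 154 124 110  91  93  30  33  36 185 206 206 133  33]
 [101 153 156 132  93 206 133  31  33  33  35  30  35  28]
 [ 97 156 160 107 109 207 180 166  95  41  30  37  62 124]
 [101 153 157 133 120 211 182 181 180 189 185 136  83  83]
 [ 89 150 154  99 151 211 207 199 186 185 182 131  80  77]
 
[... 573 characters left out ...]
97  96 146 144]
 [117 105 189 109 110 109 110 108 104 109 105 108 146 146]
 [189 163 193 137  97 104 103 101  76  95 105 106 143 139]
 [188 159 197 111  96  95  99  94  80 110 108 125 142 144]
 [185 169 193 113  99  98  93  93  87 113 112 143 122 122]
 [164 146 150 108 114 113 112 106 106 114 113 160 161 159]
 [159 156 193 118 108 111 110 101 106 105 109 169 169 166]]
30 0 [[320.0, 83.9], [320.0, 148.3], [320.0, 176.7]]
30 0.006 [[320.1, 88.7], [320.0, 153.5], [320.0, 182.0]]
25 0 [[320.0, 72.2], [320.0, 144.2], [320.0, 175.0]]
25 0.006 [[320.0, 76.5], [320.0, 149.3], [320.0, 180.3]]
22 0 [[320.0, 65.8], [320.0, 141.7], [320.0, 173.8]]
22 0.006 [[320.0, 69.8], [320.0, 146.7], [320.0, 179.2]]
```

The crank is seated (hub-top edges at rows 145 and 176 match full depth, with a 5° droop from the socket play), and its arm has turned about 9° clockwise. Now I take the grip.

>>> {"api": "arm_command", "payload": {"moves": [3.4,0.39,0,0,3.4,0.39,0,0,3.4,0.39,0,0,0,0,2,0,0,0,2.2,0,0,0,0,0,0,0,0,0]}}

```text
time: 28.55
ee_pos: [0.5721, -0.0151, 0.1733]
eef_rot: [0.998, 0.064, -0.002, -0.0]
ft_force: [0.8, 0.1, 0.7]
width: 0.0518
grip_force: 0.0
```

>>> {"api": "arm_command", "payload": {"moves": [0,0,0,0,0,0,0,0,0,0,0,0,0,0,0,0,0,0,0,0,0,0,0,0], "fingers": 0, "squeeze": 12}}

```text
time: 29.05
ee_pos: [0.5735, -0.0152, 0.1757]
eef_rot: [0.998, 0.064, 0.0, 0.0]
ft_force: [1.1, -0.4, 0.8]
width: 0.0237
grip_force: 11.6
```

```bash
python3 - <<'E'
from h import *
go([.5733,-.0153,.175]);print(ft(2)[:2])
E
```

```text
t 29.05 pos [ 0.5735 -0.0152  0.1757] yaw 7.36 cm move [-0.03  0.01  0.07] j7 -1.62 w 0.0237 f [ 1.1 -0.4  0.8]
(array([ 0.54, -0.12,  1.37]), array([ 0.053, -0.129,  0.02 ]))
```

The grip is held (23.7 mm) at θ≈9°. I wind clockwise in the tilted circle, 15° per row.

>>> {"api": "arm_command", "payload": {"moves": [-0.48,1.88,0.28,0,-0.89,1.67,0.51,0,-1.23,1.35,0.71,0,-1.49,0.93,0.86,0,-1.65,0.46,0.95,0,-1.69,-0.05,0.98,0,-1.63,-0.56,0.94,0,-1.45,-1.02,0.83,0,-1.17,-1.42,0.67,0,-0.81,-1.72,0.47,0,-0.4,-1.9,0.23,0,0.04,-1.96,-0.03,0]}}

```text
time: 30.15
ee_pos: [0.439, -0.0095, 0.0996]
eef_rot: [0.998, 0.063, -0.003, 0.001]
ft_force: [-4.8, -2.0, -0.1]
width: 0.0236
grip_force: 12.0
```

```bash
cat >> h.py <<'E'
def th():
    c,s=np.cos(np.radians(7.4)),np.sin(np.radians(7.4));X=np.array([c,s,0]);Y=np.array([-s,c,0]);Z=np.array([0,0,1.]);xb=X*.866+Z*.5; zb=-X*.5+Z*.866
    S=np.array([.5244,-.0099,.122]);q=r.read_state();p=q["ee_pos"]+.016*Z-S;a,b,h=p@xb,p@Y,p@zb
    print("theta",np.degrees(np.arctan2(-b,a)).round(1),"r",np.hypot(a,b).round(4),"h",h.round(4),"F xb,Y,zb",[round(float(q["ft_force"]@v),1) for v in(xb,Y,zb)],"w",round(q["width"],4),"t",q["time"],"j",q["joint_positions"].round(2))
E
python3 -c "
from h import *
th()"
```

```text
theta -171.5 r 0.0773 h 0.0368 F xb,Y,zb [-4.4, -1.4, 2.4] w 0.0236 t 30.15 j [ 0.52  0.09 -0.62  2.04  0.06  1.04 -1.57]
```

Good: the grip followed half a turn at low force. Next is the second half, then the first half again.

>>> {"api": "arm_command", "payload": {"moves": [0.48,-1.88,-0.28,0,0.89,-1.67,-0.51,0,1.23,-1.35,-0.71,0,1.49,-0.93,-0.86,0,1.65,-0.46,-0.95,0,1.69,0.05,-0.98,0,1.63,0.56,-0.94,0,1.45,1.02,-0.83,0,1.17,1.42,-0.67,0,0.81,1.72,-0.47,0,0.4,1.9,-0.23,0,-0.04,1.96,0.03,0]}}

```text
time: 31.15
ee_pos: [0.574, -0.0149, 0.1758]
eef_rot: [0.998, 0.065, 0.0, -0.001]
ft_force: [-3.9, 1.3, -0.4]
width: 0.0232
grip_force: 12.0
```

```bash
python3 -c "
from h import *
th()"
```

```text
theta 8.4 r 0.0777 h 0.0362 F xb,Y,zb [-3.4, 1.8, 1.5] w 0.0232 t 31.15 j [ 0.45  0.31 -0.61  1.64  0.18  1.25 -1.63]
```

>>> {"api": "arm_command", "payload": {"moves": [-0.48,1.88,0.28,0,-0.89,1.67,0.51,0,-1.23,1.35,0.71,0,-1.49,0.93,0.86,0,-1.65,0.46,0.95,0,-1.69,-0.05,0.98,0,-1.63,-0.56,0.94,0,-1.45,-1.02,0.83,0,-1.17,-1.42,0.67,0,-0.81,-1.72,0.47,0,-0.4,-1.9,0.23,0,0.04,-1.96,-0.03,0]}}

```text
time: 32.15
ee_pos: [0.4402, -0.0092, 0.1002]
eef_rot: [0.998, 0.063, -0.002, 0.001]
ft_force: [-1.5, -3.4, 1.2]
width: 0.0235
grip_force: 12.0
```

```bash
python3 -c "
from h import *
th()"
```

```text
theta -171.2 r 0.076 h 0.0366 F xb,Y,zb [-1.1, -3.1, 2.0] w 0.0235 t 32.15 j [ 0.55  0.09 -0.65  2.04  0.06  1.04 -1.58]
```

>>> {"api": "arm_command", "payload": {"moves": [0.48,-1.88,-0.28,0,0.89,-1.67,-0.51,0,1.23,-1.35,-0.71,0,1.49,-0.93,-0.86,0,1.65,-0.46,-0.95,0,1.69,0.05,-0.98,0]}}

```text
time: 32.65
ee_pos: [0.5082, 0.0639, 0.1445]
eef_rot: [0.998, 0.065, -0.001, 0.0]
ft_force: [-3.7, -3.5, 1.4]
width: 0.0244
grip_force: 12.3
```

```bash
python3 -c "
from h import *
th()"
```

```text
theta -79.8 r 0.0764 h 0.0366 F xb,Y,zb [-2.9, -3.0, 3.3] w 0.0244 t 32.65 j [ 0.42  0.21 -0.7   1.82  0.15  1.16 -1.77]
```

>>> {"api": "arm_command", "payload": {"moves": [0.84,0.2,-0.48,0,0.79,0.36,-0.46,0,0.75,0.46,-0.43,0]}}

```text
time: 32.9
ee_pos: [0.5335, 0.0564, 0.1581]
eef_rot: [0.998, 0.065, -0.001, -0.0]
ft_force: [-4.4, 2.7, 2.3]
width: 0.0239
grip_force: 12.0
```

```bash
python3 -c "
from h import *
th()"
```

```text
theta -57.4 r 0.0766 h 0.0363 F xb,Y,zb [-2.4, 3.3, 4.0] w 0.0239 t 32.9 j [ 0.42  0.26 -0.69  1.75  0.17  1.2  -1.76]
```

```bash
cat >> h.py <<'E'
def arc(a,b,st):
    t=np.radians(np.arange(a,b+1e-6,st));P=np.c_[6.495*np.cos(t),7.5*np.sin(t),-3.75*np.cos(t)];print(a,b,np.diff(P,axis=0).round(2).tolist())
E
python3 -c "
from h import *
arc(-58.5,9,7.5);arc(9,144,7.5)"
```

```text
-58.5 9 [[0.69, 0.57, -0.4], [0.62, 0.67, -0.36], [0.54, 0.75, -0.31], [0.45, 0.83, -0.26], [0.36, 0.89, -0.21], [0.25, 0.94, -0.15], [0.14, 0.97, -0.08], [0.03, 0.98, -0.02], [-0.08, 0.98, 0.04]]
9 144 [[-0.19, 0.96, 0.11], [-0.29, 0.92, 0.17], [-0.4, 0.87, 0.23], [-0.49, 0.8, 0.28], [-0.58, 0.72, 0.33], [-0.65, 0.63, 0.38], [-0.72, 0.52, 0.41], [-0.77, 0.41, 0.45], [-0.81, 0.29, 0.47], [-0.84, 0.17, 0.48], [-0.85, 0.04, 0.49], [-0.85, -0.09, 0.49], [-0.83, -0.22, 0.48], [-0.8, -0.34, 0.46], [-0.75, -0.46, 0.43], [-0.69, -0.57, 0.4], [-0.62, -0.67, 0.36], [-0.54, -0.75, 0.31]]
```

>>> {"api": "arm_command", "payload": {"moves": [0.69,0.55,-0.4,0,0.62,0.64,-0.36,0,0,0,0,0]}}

```text
time: 33.15
ee_pos: [0.5498, 0.0441, 0.1662]
eef_rot: [0.998, 0.063, 0.001, 0.0]
ft_force: [0.3, -0.0, 1.9]
width: 0.0238
grip_force: 11.9
```

```bash
python3 -c "
from h import *
th()"
```

```text
theta -40.9 r 0.0768 h 0.0361 F xb,Y,zb [1.2, -0.1, 1.5] w 0.0238 t 33.15 j [ 0.42  0.28 -0.68  1.71  0.19  1.22 -1.75]
```

>>> {"api": "arm_command", "payload": {"moves": [0.54,0.77,-0.31,0,0.45,0.85,-0.26,0,0.36,0.89,-0.21,0,0.25,0.94,-0.15,0,0.14,0.97,-0.08,0,0,0,0,0]}}

```text
time: 33.65
ee_pos: [0.5719, 0.0008, 0.1757]
eef_rot: [0.998, 0.062, 0.0, 0.001]
ft_force: [1.3, 0.1, 2.6]
width: 0.0234
grip_force: 12.0
```

```bash
python3 -c "
from h import *
th()"
```

```text
theta -3.3 r 0.077 h 0.0361 F xb,Y,zb [2.5, -0.1, 1.6] w 0.0234 t 33.65 j [ 0.46  0.31 -0.65  1.64  0.2   1.25 -1.67]
```

>>> {"api": "arm_command", "payload": {"moves": [0.03,0.98,-0.02,0,-0.08,0.98,0.04,0,-0.19,0.96,0.11,0,-0.29,0.92,0.17,0,0,0,0,0]}}

```text
time: 34.07
ee_pos: [0.57, -0.0381, 0.1719]
eef_rot: [0.998, 0.062, -0.001, 0.001]
ft_force: [0.3, -1.9, 3.1]
width: 0.0239
grip_force: 12.0
```

```bash
python3 -c "
from h import *
th()"
```

```text
theta 26.2 r 0.0768 h 0.0363 F xb,Y,zb [1.6, -2.0, 2.7] w 0.0239 t 34.0667 j [ 0.51  0.31 -0.63  1.65  0.19  1.25 -1.6 ]
```

>>> {"api": "arm_command", "payload": {"moves": [-0.4,0.87,0.23,0,-0.49,0.8,0.28,0,0,0,0,0], "squeeze": 25}}

```text
time: 34.32
ee_pos: [0.5631, -0.0545, 0.167]
eef_rot: [0.998, 0.063, -0.001, 0.001]
ft_force: [-1.7, -1.4, 3.4]
width: 0.0231
grip_force: 25.0
```

```bash
python3 -c "
from h import *
th()"
```

```text
theta 39.9 r 0.0766 h 0.0366 F xb,Y,zb [0.1, -1.2, 3.9] w 0.0231 t 34.3167 j [ 0.54  0.3  -0.62  1.67  0.19  1.23 -1.57]
```

>>> {"api": "arm_command", "payload": {"moves": [-0.58,0.72,0.33,0,-0.65,0.63,0.38,0,0,0,0,0]}}

```text
time: 34.57
ee_pos: [0.5525, -0.0686, 0.1601]
eef_rot: [0.998, 0.064, -0.001, 0.0]
ft_force: [-1.3, -2.0, 6.0]
width: 0.0233
grip_force: 25.1
```

```bash
python3 -c "
from h import *
th()"
```

```text
theta 54.2 r 0.0763 h 0.0367 F xb,Y,zb [1.7, -1.8, 6.0] w 0.0233 t 34.5667 j [ 0.57  0.29 -0.62  1.7   0.18  1.21 -1.54]
```

>>> {"api": "arm_command", "payload": {"moves": [-0.72,0.52,0.41,0,-0.77,0.41,0.45,0,0,0,0,0]}}

```text
time: 34.82
ee_pos: [0.539, -0.0793, 0.1517]
eef_rot: [0.998, 0.064, -0.0, 0.0]
ft_force: [-2.9, -1.8, 7.4]
width: 0.0235
grip_force: 25.3
```

```bash
python3 -c "
from h import *
th(); grip()
i=r.camera_info('wrist');print(i['origin'],i['attitude'])"
```

```text
theta 68.6 r 0.0759 h 0.0368 F xb,Y,zb [1.0, -1.4, 7.9] w 0.0235 t 34.8167 j [ 0.6   0.27 -0.62  1.74  0.17  1.19 -1.51]
hole 449.5 84.1 area 18.0 parent 81.0
[ 0.61933596 -0.0685812   0.31378145] [-0.1105352   0.09688498 -0.65341936  0.74258899]
```

>>> {"api": "arm_command", "payload": {"moves": [-0.81,0.29,0.47,0,-0.84,0.17,0.48,0,0,0,0,0]}}

```text
time: 35.12
ee_pos: [0.5233, -0.0857, 0.1423]
eef_rot: [0.998, 0.064, -0.0, 0.0]
ft_force: [-2.3, -1.0, 8.4]
width: 0.0235
grip_force: 25.2
```

```bash
python3 -c "
from h import *
th()"
```

```text
theta 83.4 r 0.0756 h 0.0368 F xb,Y,zb [2.1, -0.7, 8.5] w 0.0235 t 35.1167 j [ 0.62  0.24 -0.61  1.79  0.15  1.16 -1.48]
```

No resistance yet after about 2.2 turns, so I check whether the pad has actually come down, using the side camera.

```bash
python3 - <<'E'
from h import *
save(0,"pics/s10.png",r.camera("side"))
o=cv2.imread("pics/s7.png",0);m=cv2.imread("pics/s10.png",0);o0=cv2.imread("pics/side0.png",0)
for n,(x,y,w,h) in dict(pad=(293,163,28,22),pad2=(296,168,20,14),arm=(290,146,24,14)).items():
    t=o[y:y+h,x:x+w];q=m[y-15:y+h+15,x-12:x+w+12]
    rr=cv2.matchTemplate(q,t,cv2.TM_CCOEFF_NORMED);_,v,_,l=cv2.minMaxLoc(rr);print(n,round(v,2),l[0]-12,l[1]-15)
print("before");print(o[140:196:2,286:330:3]);print("now");print(m[140:196:2,286:330:3])
E
```

```text
pad 0.83 -1 0
pad2 0.45 0 -1
arm 0.71 10 8
before
[[ 66  70  93  90  75 123 129 143 146 142 128 130 133 111  94]
 [162  85  89  80  84 131 128 142 146 141 123 131 134 138 121]
 [193 176 106  71 134 135 129 138 144 138 130 125 125 122 130]
 [191 192 178 103 128 123 128 137 141 137 134 129 142 169 171]
 [181 151 183 178 157 125 127 134 140 136 137 179 163 148 187]
 [115 111 117 177 171 164 140 137 138 136 136 173 106  95 167]
 [ 90  94 104 118 145 166 118 129 137 134 139 136 102  94 120]
 [ 90  90  87 103 112 128  99  89 128 136 134 104 103  92  87]
 [ 90  90  86  89  96 111  94  76  83 144 106 105 103  90  81]
 [ 91  84  88  89  91  95 102  97  77  90 100 100  96 164 191]
 [ 88  74  77  88  91  89  91 101  94  86 102 106  99 189 208]
 [ 88  66  51  95  89  87  88  91  90  95 108 116 100 190 200]
 [ 78  62  85 118 100  89  88  89  86  87  96 102  96 177 197]
 [ 97  64 111 114 113 103  90  85  86  82  83  88  79 176 190]
 [251 145 119 110 107 106 103  93  85  86  83  82  85 195 192]
 [253 249 111 100 107 149  95 100  87  84  81  77 123 185 179]
 [252 252 133 109 104 110  97  99 100  82 
[... 1783 characters left out ...]
2 167]
 [251 252 187 105  98 100  94  96  85  86 167 170 178 167 166]
 [248 250 158 106  96  99  97 106  92  95 164 184 177 166 170]
 [246 244 244 129 107  98  99 108 105  94 114 187 158 149 149]
 [148 164 203 100 100 112 107 109 104  89 111 188 157 146 162]
 [120 130 148  79  90 112 116 110  97  84 107 181 164 150 162]
 [124 118 119  84 110 105 116 116 110  89 109 177 169 152 163]
 [144 136 111 101 119 114 106 106 101  87  99 133 158 150 151]
 [148 144 121 111 122 114 112  95  89  96 111  74 100 149 151]
 [176 150 117 113 122 114 113 102 100  96  88  52 129 153 154]
 [179 179 116 113 124 121 116 108 102 105  75  48 167 158 148]
 [178 183 111 116 125 118 120 110 108 112  76  48 155 155 151]]
```

The pad's lower edge has moved down about 5 px (≈12 mm), so the screw is turning and is near contact. I continue in small steps.

>>> {"api": "arm_command", "payload": {"moves": [-0.85,0.04,0.49,0,-0.85,-0.09,0.49,0,0,0,0,0]}}

```text
time: 35.42
ee_pos: [0.5074, -0.0876, 0.133]
eef_rot: [0.998, 0.064, 0.001, 0.001]
ft_force: [-0.3, -3.2, 7.2]
width: 0.0233
grip_force: 25.0
```

```bash
python3 -c "
from h import *
th()"
```

```text
theta 97.4 r 0.0755 h 0.0368 F xb,Y,zb [3.0, -3.2, 6.5] w 0.0233 t 35.4167 j [ 0.64  0.22 -0.62  1.84  0.14  1.13 -1.47]
```

>>> {"api": "arm_command", "payload": {"moves": [-0.83,-0.22,0.48,0,-0.8,-0.34,0.46,0,0,0,0,0]}}

```text
time: 35.67
ee_pos: [0.4912, -0.0851, 0.1241]
eef_rot: [0.998, 0.064, 0.002, 0.002]
ft_force: [0.1, -5.6, 6.0]
width: 0.0234
grip_force: 24.9
```

```bash
python3 -c "
from h import *
th()"
```

```text
theta 111.6 r 0.0756 h 0.037 F xb,Y,zb [2.5, -5.5, 5.6] w 0.0234 t 35.6667 j [ 0.65  0.19 -0.62  1.89  0.12  1.1  -1.46]
```

>>> {"api": "arm_command", "payload": {"moves": [-0.75,-0.46,0.43,0,-0.69,-0.57,0.4,0,0,0,0,0]}}

```text
time: 35.92
ee_pos: [0.4734, -0.0765, 0.1146]
eef_rot: [0.998, 0.064, -0.001, 0.001]
ft_force: [-4.0, -5.5, 3.1]
width: 0.0231
grip_force: 24.9
```

```bash
python3 -c "
from h import *
th();arc(144,189,7.5)"
```

```text
theta 128.3 r 0.0757 h 0.037 F xb,Y,zb [-2.5, -4.9, 5.0] w 0.0231 t 35.9167 j [ 0.65  0.16 -0.63  1.94  0.11  1.08 -1.47]
144 189 [[-0.45, -0.83, 0.26], [-0.36, -0.89, 0.21], [-0.25, -0.94, 0.15], [-0.14, -0.97, 0.08], [-0.03, -0.98, 0.02], [0.08, -0.98, -0.04]]
```

>>> {"api": "arm_command", "payload": {"moves": [-0.62,-0.67,0.36,0,-0.54,-0.75,0.31,0,0,0,0,0]}}

```text
time: 36.17
ee_pos: [0.4585, -0.0623, 0.1067]
eef_rot: [0.998, 0.064, -0.002, 0.0]
ft_force: [-5.4, -3.2, 0.2]
width: 0.0232
grip_force: 24.9
```

```bash
python3 -c "
from h import *
th()"
```

```text
theta 145.0 r 0.0758 h 0.0367 F xb,Y,zb [-4.9, -2.5, 3.0] w 0.0232 t 36.1667 j [ 0.65  0.13 -0.64  1.98  0.09  1.06 -1.48]
```

```bash
python3 - <<'E'
from h import *
i=r.camera_info("wrist");w=r.camera("wrist");save(0,"pics/w11.png",w);g=cv2.cvtColor(w,cv2.COLOR_RGB2GRAY)
save(0,"pics/s11.png",r.camera("side"));j=r.camera_info("side")
c,s=np.cos(np.radians(7.4)),np.sin(np.radians(7.4));X=np.array([c,s,0]);Y=np.array([-s,c,0]);Z=np.array([0,0,1.]);xb=X*.866+Z*.5; zb=-X*.5+Z*.866
S=np.array([.5244,-.0099,.122]);t=np.radians(145);a=np.cos(t)*xb-np.sin(t)*Y;b=np.sin(t)*xb+np.cos(t)*Y
for d in(0,.01,.02):
    print(d,"wrist hub top corners",[np.round(proj(i,S+(.032+d)*zb+.014*(p*a+q*b),True)).astype(int).tolist() for p,q in((1,1),(1,-1),(-1,-1),(-1,1))],"side hub top corners",[np.round(proj(j,S+(.032+d)*zb+.014*(p*a+q*b))).astype(int).tolist() for p,q in((1,1),(1,-1),(-1,-1),(-1,1))])
u,v=np.round(proj(i,S+.032*zb,True)).astype(int)
print(u,v);print(g[v-30:v+34:4,u-40:u+44:4])
m=cv2.imread("pics/s10.png",0);n=cv2.imread("pics/s11.png",0)
u,v=np.round(proj(j,S+.032*zb)).astype(int);print("side",u,v);print(n[v-16:v+24:2,u-16:u+18:2])
E
```

```text
0 wrist hub top corners [[260, 177], [216, 203], [168, 166], [210, 132]] side hub top corners [[329, 145], [335, 153], [326, 151], [319, 143]]
0.01 wrist hub top corners [[257, 195], [211, 221], [160, 183], [202, 149]] side hub top corners [[331, 142], [338, 149], [328, 147], [322, 139]]
0.02 wrist hub top corners [[253, 215], [206, 239], [152, 202], [194, 168]] side hub top corners [[333, 138], [340, 145], [330, 143], [324, 136]]
213 171
[[134 121 111 110 118 115 138 136 133 135 124  96 100 100  96  98  95  97
   98  96 103]
 [131 113 112 112 118 141 135 135 135 135 129 112 100  98  96 100  97  98
   95  96 100]
 [122 113 110 122 138 134 132 135 133 136 114 133 135 101 101  98  95  98
   96  98  99]
 [113 114 122 134 128 128 132 132 131 118 134 138 134 133 111  99  99  97
   97 104  99]
 [111 130 129 126 133 133 132 123  96 134 136 133 134 136 134 117  97  94
   97 107  98]
 [131 133 126 130 132 129 109  85  90 136 135 136 135 133 134 134 125  97
   99 104  96]
 [126 131 127 127 131  98  92  96  96 103 130 109 129 134 133 133 135 129
   96 101  97]
 [127 130 126 121  98  95  98  97 
[... 1501 characters left out ...]
133 131 128 129 120  99 101 102 101  96 115 118 133 199  94]
 [143 133 131 126 127 126 106 100 100 101  99  92  88  84  75 178 150]
 [121 124 119 126 128 114  96 100 101 102 104 118 117 107  77  93  54]
 [112 119 108 114 120 100 100 101 102  98 103 119 124 123 119 113  69]
 [113 118 130 112 107  99 102 101 100  98  95  98 102 106 100 100  92]
 [103 108 113 114 104 101 107 169 188 176 156 134 115 100  99  99  99]
 [ 91  95  99 107  96 102 101 178 199 192 196 197 188 127  88 110  97]
 [ 89  88  87  91  92  88  89 171 189 182 197 191 180 154  78  95  69]
 [ 86  86  88  83  81  78 113 176 175 177 186 180 159 156 115  79  64]
 [ 79  88  85  81  78  84 160 178 173 176 179 172 155 156 153  89  75]]
```

```bash
python3 - <<'E'
from h import *
j=r.camera_info("side")
c,s=np.cos(np.radians(7.4)),np.sin(np.radians(7.4));X=np.array([c,s,0]);Y=np.array([-s,c,0]);Z=np.array([0,0,1.]);xb=X*.866+Z*.5; zb=-X*.5+Z*.866
O=np.array([.5244,-.0099,.122])-.096*zb
for z in(.036,.030,.024): print("pad rim left at z",z,np.round(proj(j,O+z*zb+.016*Y),1),"rim +-x",np.round(proj(j,O+z*zb+.016*xb),1),np.round(proj(j,O+z*zb-.016*xb),1))
F={n:cv2.imread(f"pics/{n}.png",0) for n in("s7","s8","side9","s10","s11")}
for n,a in F.items():
    print(n)
    for u in(298,302,306,310): print(u,a[160:202,u].tolist())
E
```

```text
pad rim left at z 0.036 [307.1 184.5] rim +-x [301.2 178.1] [313.8 184.4]
pad rim left at z 0.03 [305.9 186.6] rim +-x [300.  180.2] [312.6 186.5]
pad rim left at z 0.024 [304.6 188.7] rim +-x [298.8 182.3] [311.4 188.6]
s7
298 [91, 88, 89, 89, 100, 107, 113, 110, 107, 108, 107, 104, 104, 105, 108, 103, 92, 93, 106, 98, 85, 86, 90, 97, 111, 120, 122, 123, 122, 123, 124, 124, 126, 126, 127, 122, 113, 103, 97, 98, 96, 96]
302 [89, 88, 86, 87, 87, 88, 96, 99, 101, 110, 130, 125, 109, 98, 100, 105, 105, 104, 97, 92, 81, 76, 80, 86, 89, 93, 98, 101, 106, 108, 112, 118, 119, 121, 121, 120, 120, 118, 107, 97, 94, 90]
306 [95, 91, 92, 90, 90, 83, 88, 89, 100, 103, 97, 94, 91, 99, 100, 105, 102, 101, 104, 105, 110, 103, 91, 80, 78, 76, 75, 78, 83, 90, 94, 102, 109, 111, 113, 114, 114, 113, 117, 112, 104, 101]
310 [94, 95, 90, 85, 86, 85, 86, 85, 85, 80, 87, 96, 100, 107, 111, 107, 105, 106, 105, 101, 103, 105, 104, 97, 84, 74, 74, 73, 71, 79, 89, 93, 92, 99, 106, 108, 109, 107, 108, 108, 109, 110]
s8
298 [90, 91, 89, 91, 99, 109, 114, 108, 107, 107, 109, 104, 102, 106, 107, 110, 133, 149, 144
[... 2371 characters left out ...]
100, 90, 91, 93, 110, 115, 118, 121, 122, 123, 123, 123, 124, 124, 124, 121, 112, 104, 98, 99, 97, 92]
302 [89, 87, 86, 85, 85, 87, 96, 105, 107, 119, 145, 149, 131, 121, 121, 120, 121, 106, 96, 102, 111, 115, 117, 115, 113, 106, 112, 113, 113, 113, 114, 115, 121, 121, 120, 119, 116, 114, 104, 96, 94, 90]
306 [93, 92, 89, 88, 89, 89, 88, 87, 97, 103, 97, 87, 82, 90, 95, 101, 102, 106, 106, 111, 112, 113, 112, 115, 115, 112, 110, 101, 100, 103, 106, 108, 109, 111, 112, 114, 112, 114, 114, 110, 104, 99]
310 [113, 107, 96, 91, 89, 89, 87, 84, 85, 86, 89, 86, 84, 85, 86, 83, 89, 97, 105, 106, 104, 101, 98, 103, 110, 107, 102, 90, 86, 90, 97, 103, 105, 106, 107, 109, 107, 106, 105, 107, 111, 108]
```

The pad's edge is down on the offcut (the shadow gap has vanished) and the hub is still seated. I keep winding until the screw comes up hard.

>>> {"api": "arm_command", "payload": {"moves": [-0.45,-0.83,0.26,0,-0.36,-0.89,0.21,0,0,0,0,0]}}

```text
time: 36.52
ee_pos: [0.4484, -0.0463, 0.1022]
eef_rot: [0.998, 0.064, -0.002, 0.001]
ft_force: [-7.0, -4.3, 1.5]
width: 0.0232
grip_force: 24.9
```

```bash
python3 -c "
from h import *
th();print(ft(2)[:2])"
```

```text
theta 159.7 r 0.0759 h 0.0367 F xb,Y,zb [-5.8, -3.3, 5.1] w 0.0232 t 36.5167 j [ 0.63  0.11 -0.66  2.01  0.08  1.04 -1.5 ]
(array([-6.94, -3.96,  1.94]), array([-0.92 ,  1.386,  0.002]))
```

>>> {"api": "arm_command", "payload": {"moves": [-0.25,-0.94,0.15,0,-0.14,-0.97,0.08,0,0,0,0,0]}}

```text
time: 36.87
ee_pos: [0.4422, -0.0275, 0.0999]
eef_rot: [0.998, 0.065, -0.003, 0.0]
ft_force: [-7.8, -3.0, 0.6]
width: 0.0232
grip_force: 25.0
```

```bash
python3 -c "
from h import *
th();print(ft(2)[:2]);arc(189,279,7.5)"
```

```text
theta 174.8 r 0.0759 h 0.0366 F xb,Y,zb [-6.7, -2.0, 4.6] w 0.0232 t 36.8667 j [ 0.61  0.1  -0.67  2.03  0.07  1.04 -1.54]
(array([-7.25, -4.03,  0.69]), array([-0.853,  1.506, -0.095]))
189 279 [[0.19, -0.96, -0.11], [0.29, -0.92, -0.17], [0.4, -0.87, -0.23], [0.49, -0.8, -0.28], [0.58, -0.72, -0.33], [0.65, -0.63, -0.38], [0.72, -0.52, -0.41], [0.77, -0.41, -0.45], [0.81, -0.29, -0.47], [0.84, -0.17, -0.48], [0.85, -0.04, -0.49], [0.85, 0.09, -0.49]]
```

>>> {"api": "arm_command", "payload": {"moves": [-0.03,-0.98,0.02,0,0.08,-0.98,-0.04,0,0,0,0,0]}}

```text
time: 37.22
ee_pos: [0.4404, -0.0087, 0.1003]
eef_rot: [0.998, 0.064, -0.003, 0.001]
ft_force: [-8.5, -3.8, 1.6]
width: 0.0233
grip_force: 25.0
```

```bash
python3 -c "
from h import *
th()"
```

```text
theta -170.9 r 0.0758 h 0.0366 F xb,Y,zb [-6.9, -2.7, 5.8] w 0.0233 t 37.2167 j [ 0.59  0.09 -0.69  2.04  0.07  1.04 -1.58]
```

>>> {"api": "arm_command", "payload": {"moves": [0.19,-0.96,-0.11,0,0.29,-0.92,-0.17,0,0,0,0,0]}}

```text
time: 37.47
ee_pos: [0.4426, 0.0101, 0.103]
eef_rot: [0.998, 0.064, -0.003, 0.001]
ft_force: [-9.5, -3.0, 3.1]
width: 0.0231
grip_force: 25.1
```

```bash
python3 - <<'E'
from h import *
th();save(0,"pics/s12.png",r.camera("side"));a=cv2.imread("pics/s12.png",0)
for u in(298,302,306,310): print(u,a[160:202,u].tolist())
i=r.camera_info("wrist");w=r.camera("wrist");save(0,"pics/w12.png",w);g=cv2.cvtColor(w,cv2.COLOR_RGB2GRAY)
c,s=np.cos(np.radians(7.4)),np.sin(np.radians(7.4));X=np.array([c,s,0]);Z=np.array([0,0,1.]);zb=-X*.5+Z*.866
S=np.array([.5244,-.0099,.122])
u,v=np.round(proj(i,S+.032*zb,True)).astype(int);print(u,v,proj(i,S+.042*zb,True))
print(g[v-36:v+40:4,u-40:u+44:4])
E
```

```text
theta -156.4 r 0.0758 h 0.0367 F xb,Y,zb [-6.9, -1.7, 7.6] w 0.0231 t 37.4667 j [ 0.56  0.1  -0.71  2.03  0.08  1.05 -1.63]
298 [90, 88, 88, 90, 103, 110, 115, 112, 107, 107, 107, 113, 122, 137, 147, 141, 115, 103, 110, 111, 107, 93, 90, 99, 111, 116, 122, 146, 187, 202, 202, 204, 204, 204, 207, 197, 153, 112, 97, 100, 95, 94]
302 [90, 89, 88, 87, 86, 86, 98, 107, 109, 121, 146, 151, 129, 124, 124, 119, 115, 106, 98, 100, 112, 115, 120, 116, 114, 107, 111, 114, 123, 152, 178, 192, 197, 198, 195, 195, 192, 181, 141, 107, 94, 89]
306 [111, 91, 91, 90, 87, 88, 86, 90, 98, 104, 97, 88, 84, 90, 96, 101, 103, 104, 110, 113, 115, 113, 115, 118, 114, 114, 108, 102, 101, 102, 113, 145, 172, 181, 186, 186, 187, 187, 184, 171, 135, 105]
310 [181, 150, 113, 92, 89, 89, 89, 88, 88, 87, 87, 90, 87, 88, 87, 87, 88, 99, 105, 106, 105, 101, 99, 98, 110, 109, 100, 92, 88, 89, 100, 104, 110, 143, 166, 178, 175, 173, 174, 173, 176, 165]
400 157 (np.float64(404.8656798118607), np.float64(174.34756674925))
[[ 92  92  91  92  94  90  90 148 202 209 199 156 132 137 131 136 141 141
  139 140 142]
 [ 92  91  
[... 891 characters left out ...]
2 191 191 156 136 134 136 141 138 105  83  85 123 190 191 194
  193 174 145]
 [189 182 186 188 193 188 188 172 147 140 142 104  84 111 195 192 192 191
  182 149 152]
 [164 184 184 182 181 182 184 191 195 196 170 129 101 188 192 192 191 190
  172 166 148]
 [104 105 124 164 183 186 189 192 194 194 183 201 196 189 189 188 191 184
  180 176 176]
 [107 107 107 151 158 161 180 188 190 192 194 191 194 196 198 178 180 186
  186 186 187]
 [105 108 145 165 164 162 160 157 165 185 194 193 193 194 169 150 179 177
  175 176 179]
 [109 114 153 153 154 166 171 160 156 157 160 168 183 169 155 155 182 184
  183 184 186]
 [ 96 135 142 143 145 147 150 154 146 149 154 155 154 163 158 157 185 184
  182 182 185]]
```

```bash
python3 - <<'E'
from h import *
g=cv2.imread("pics/w12.png",0)
u,v=400,157
for y in range(v-14,v+22): print(y," ".join(f"{x//10:2d}" for x in g[y,u-26:u+32:1]))
i=dict(r.camera_info("wrist"))
c,s=np.cos(np.radians(7.4)),np.sin(np.radians(7.4));X=np.array([c,s,0]);Y=np.array([-s,c,0]);Z=np.array([0,0,1.]);xb=X*.866+Z*.5; zb=-X*.5+Z*.866
S=np.array([.5244,-.0099,.122]);t=np.radians(-156.4)
a=np.cos(t)*xb-np.sin(t)*Y;b=np.sin(t)*xb+np.cos(t)*Y
q=lambda h,k:[np.round(proj(i,S+h*zb+k*(p*a+o*b),True)).astype(int).tolist() for p,o in((1,1),(1,-1),(-1,-1),(-1,1))]
print("hub top",q(.032,.014),"hole top",q(.032,.0069),"hole bottom",q(0,.0069),"tip",q(.023,.00375),"sq",q(.018,.006))
E
```

```text
143 20 21 21 21 21 21 20 20 20 20 20 20 20 20 20 20 20 21 21 21 21 21 20 19 19 19 18 18 18 17 17 17 17 17 17 16 15 16 17 18 18 18 18 18 19 18 19 19 18 19 19 19 19 19 19 19 19 19
144 21 21 21 21 21 21 20 21 20 20 21 20 20 20 20 20 20 20 20 20 21 20 20 19 19 19 18 18 18 18 18 18 18 18 18 15 12 13 14 16 17 18 18 19 19 18 18 18 18 18 19 19 19 19 19 19 19 19
145 21 20 20 21 20 21 20 21 21 20 20 20 20 20 20 20 20 20 20 20 21 21 20 19 19 19 18 18 18 18 18 18 18 19 18 14 10  9 10 12 14 15 17 17 18 18 19 19 18 18 19 18 19 18 19 18 19 19
146 20 20 20 20 20 21 21 21 21 21 21 21 21 21 20 20 20 20 20 20 21 20 20 19 19 19 19 18 18 18 18 18 18 19 18 13  9  7  8  9 10 11 13 15 16 18 18 18 19 18 18 18 18 18 19 18 19 18
147 20 20 20 20 20 20 20 20 20 21 21 21 21 21 21 20 20 20 20 21 21 20 20 19 19 19 19 18 18 18 18 18 18 17 16 12  8  7  7  7  7  8  9 11 13 15 16 17 18 18 18 18 18 18 19 19 19 19
148 20 20 20 20 20 20 20 20 20 20 21 21 21 21 21 21 20 20 20 20 20 20 19 19 19 18 18 17 17 16 16 16 16 14 13 10  8  7  7  8  7  7  8  8  9 11 13 14 16 17 18 18 18 19 19 19 19 19
149 20 20 20 20 20 20 20 20 20 2
[... 4887 characters left out ...]
9 18 18 18 18 18 18 18 19 18 19 18 19 19 19 19 19 18 18 17 17 17
177 17 17 18 18 18 18 18 18 18 18 18 19 19 19 19 19 19 19 19 19 19 19 19 19 19 18 18 18 19 19 20 20 19 19 19 19 19 18 18 18 18 18 18 18 18 18 18 19 18 19 19 19 18 18 18 18 18 18
178 17 17 17 18 18 18 18 18 18 18 18 18 19 19 19 19 19 19 19 19 19 19 19 19 19 17 16 16 18 19 19 19 19 19 19 19 19 19 19 19 19 18 18 18 18 18 18 18 18 19 19 19 18 18 18 18 18 18
hub top [[408, 190], [351, 170], [388, 115], [449, 144]] hole top [[404, 174], [376, 163], [395, 137], [424, 150]] hole bottom [[391, 129], [366, 119], [381, 95], [406, 107]] tip [[398, 152], [383, 146], [393, 132], [408, 139]] sq [[398, 150], [374, 141], [389, 119], [413, 130]]
```

Tangential resistance is rising (1.4, 3.8, then 4.3 N). I take single 7.5° steps and watch the force.

>>> {"api": "arm_command", "payload": {"moves": [0.4,-0.87,-0.23,0,0,0,0,0]}}

```text
time: 37.73
ee_pos: [0.4459, 0.0201, 0.1055]
eef_rot: [0.998, 0.064, -0.003, 0.001]
ft_force: [-8.3, 0.0, 4.2]
width: 0.0229
grip_force: 25.2
```

```bash
python3 -c "
from h import *
th()"
```

```text
theta -148.2 r 0.0757 h 0.0366 F xb,Y,zb [-5.0, 1.1, 7.7] w 0.0229 t 37.7333 j [ 0.55  0.1  -0.72  2.02  0.08  1.05 -1.65]
```

>>> {"api": "arm_command", "payload": {"moves": [0.49,-0.8,-0.28,0,0,0,0,0]}}

```text
time: 37.9
ee_pos: [0.4501, 0.0295, 0.1086]
eef_rot: [0.998, 0.065, -0.002, 0.0]
ft_force: [-8.1, 0.3, 3.4]
width: 0.0235
grip_force: 25.2
```

```bash
python3 -c "
from h import *
th()"
```

```text
theta -140.0 r 0.0758 h 0.0365 F xb,Y,zb [-5.2, 1.3, 6.9] w 0.0235 t 37.9 j [ 0.54  0.11 -0.73  2.    0.09  1.06 -1.67]
```

>>> {"api": "arm_command", "payload": {"moves": [0.58,-0.72,-0.33,0,0,0,0,0]}}

```text
time: 38.07
ee_pos: [0.4557, 0.0381, 0.1123]
eef_rot: [0.998, 0.065, -0.001, -0.0]
ft_force: [-6.3, 3.6, 3.1]
width: 0.0234
grip_force: 25.1
```

```bash
python3 -c "
from h import *
th()"
```

```text
theta -131.8 r 0.0757 h 0.0364 F xb,Y,zb [-3.4, 4.4, 5.6] w 0.0234 t 38.0667 j [ 0.52  0.12 -0.73  1.99  0.09  1.07 -1.69]
```

>>> {"api": "arm_command", "payload": {"moves": [0.65,-0.63,-0.38,0,0,0,0,0]}}

```text
time: 38.23
ee_pos: [0.4616, 0.045, 0.1163]
eef_rot: [0.998, 0.065, -0.001, -0.0]
ft_force: [-9.0, -1.6, 3.4]
width: 0.0233
grip_force: 25.3
```

```bash
python3 -c "
from h import *
th()"
```

```text
theta -124.3 r 0.0757 h 0.0365 F xb,Y,zb [-6.2, -0.4, 7.5] w 0.0233 t 38.2333 j [ 0.51  0.13 -0.74  1.97  0.1   1.08 -1.71]
```

```bash
python3 - <<'E'
from h import *
j=r.camera_info("side");k=r.camera_info("scene")
c,s=np.cos(np.radians(7.4)),np.sin(np.radians(7.4));X=np.array([c,s,0]);Y=np.array([-s,c,0]);Z=np.array([0,0,1.]);xb=X*.866+Z*.5; zb=-X*.5+Z*.866
S=np.array([.5244,-.0099,.122])
def show(n,p):
    a=np.array(proj(W,p,True));b=np.array(proj(j,p));print(n,"W crop",((a-[300,5])*5).round(),"side c1",((b-[240,135])*4+[400,0]).round())
show("arm far left top",S+.085*xb-.010*zb+.018*Y);show("arm far right top",S+.085*xb-.010*zb-.018*Y)
show("arm near left top",S-.018*xb-.010*zb+.018*Y);show("arm near left bottom",S-.018*xb-.030*zb+.018*Y)
show("shoulder",S);show("tip",S+.023*zb);show("bed far left",S-.096*zb+.085*xb+.136*Y)
o,d=ray(W,417,120.6,True);o2,d2=ray(j,325,151)
n=np.cross(d,d2);print("tip ray gap mm",1000*abs((o2-o)@n)/np.linalg.norm(n))
o,d=ray(W,300+572/5,5+195/5,True);o2,d2=ray(j,240+178/4,135+30/4);n=np.cross(d,d2);print("arm ray gap mm",1000*abs((o2-o)@n)/np.linalg.norm(n))
E
```

```text
arm far left top W crop [570. 197.] side c1 [570.  55.]
arm far right top W crop [712. 232.] side c1 [577.  31.]
arm near left top W crop [466. 557.] side c1 [741. 142.]
arm near left bottom W crop [458. 520.] side c1 [723. 171.]
shoulder W crop [556. 532.] side c1 [721.  99.]
tip W crop [571. 580.] side c1 [741.  65.]
bed far left W crop [90. 32.] side c1 [466. 288.]
tip ray gap mm 0.15177897791592845
arm ray gap mm 2.0122234408699216
```

Geometry checks out (clamp arm, shoulder and bed all match), and the pad has stayed still since the earlier look while the crank kept turning. So the screw is likely up solid and the hub is being forced past the square. I check the forces and how the socket sits on the square.

```bash
python3 - <<'E'
from h import *
th();F,T,_,_=ft(4)
c,s=np.cos(np.radians(7.4)),np.sin(np.radians(7.4));X=np.array([c,s,0]);Y=np.array([-s,c,0]);Z=np.array([0,0,1.]);xb=X*.866+Z*.5; zb=-X*.5+Z*.866
S=np.array([.5244,-.0099,.122]);t=np.radians(-124.3)
tv=-np.sin(t)*xb-np.cos(t)*Y; rv=np.cos(t)*xb-np.sin(t)*Y;print("Ft",F@tv,"Fr",F@rv,"Fz",F@zb)
i=r.camera_info("wrist");w=r.camera("wrist");save(0,"pics/w13.png",w);g=cv2.cvtColor(w,cv2.COLOR_RGB2GRAY)
a=rv;b=np.cross(zb,rv)
q=lambda h,k,e=0:[np.round(proj(i,S+h*zb+k*(p*(np.cos(e)*a+np.sin(e)*b)+o*(-np.sin(e)*a+np.cos(e)*b)),True)).astype(int).tolist() for p,o in((1,1),(1,-1),(-1,-1),(-1,1))]
print("hole top",q(.032,.0069),"tip aligned",q(.023,.00375),"tip +30",q(.023,.00375,.52),"tip+60",q(.023,.00375,1.05))
u,v=np.round(proj(i,S+.030*zb,True)).astype(int);print(u,v)
for y in range(v-26,v+28,2): print(y," ".join(f"{x//10:2d}" for x in g[y,u-36:u+38:2]))
E
```

```text
theta -124.3 r 0.0757 h 0.0365 F xb,Y,zb [-6.2, -0.4, 7.5] w 0.0233 t 38.2333 j [ 0.51  0.13 -0.74  1.97  0.1   1.08 -1.71]
Ft -2.7587244612370267 Fr 4.355443812505194 Fz 6.497169015844282
hole top [[444, 215], [436, 199], [463, 187], [470, 204]] tip aligned [[443, 195], [439, 186], [453, 180], [457, 189]] tip +30 [[449, 195], [438, 190], [448, 180], [459, 185]] tip+60 [[454, 192], [440, 193], [443, 182], [457, 182]]
452 198
172 10 10 10 10 10 12 11 10 10 10 11 10 10 10 10 10 11 11 10 11 11 11  9  9 10 10 10 10 10 10 11 14 15 16 15 15 15
174 10 10 10 10  9 11 11 10  9 10 10 11 10  9 10 10 10 11 11 11 11 11 10  9 10 10 10 10 11 11 12 14 15 15 15 15 15
176 10 11 10 10 10  9 10 10 10 10 10 10 10 10  9  9 10 10 11 11 11 11 10  9 10 10 10 11 13 16 18 18 15 15 15 15 15
178 10 10 10 10 10 10 10 10 10 10  9  9 10 10 10  9 10 10 10 10 11 11 11  9  9 12 14 17 18 19 19 18 16 15 15 15 14
180 10 10 10 10 10 10 10  9 10 10 10 10 10 10 10 10  9  9 10 10 10 11 11 11 11 16 18 18 19 19 18 19 18 15 15 15 15
182  9 11 11 10 11 11 10 10  9  9  9 10 10 10 10  9 10 10 10 10 10 11 13 16 14 16 18 18 18 18 17
[... 1733 characters left out ...]
3 16 17 17
214 17 19 19 19 19 18 14 10 10 11 11 11 11 11 11  9  9  9  9 10 10 10 10 10 11 11 11 11 11 11 12 13 16 17 17 17 16
216 19 19 19 19 19 19 17 11 10 11 10 11 11 11 10 10 10 10 10 10 11 11 11 11 10 11 11 11 11 13 15 15 15 15 14 14 14
218 18 19 19 19 17 17 16 13 10 10 11 11 11 11 11 10 10 10 10 10 11 11 10 10 10 11 12 13 15 16 15 15 14 15 14 13 13
220 18 18 17 17 16 17 17 15 12 10 11 11 10 11 11 11 10 10 11 10 11 11 11 10 10 12 16 16 15 13 12 12 13 14 14 14 13
222 18 16 15 16 17 18 18 17 15 11 10 11 10 11 11 10  9  9  9  9 10 12 14 13 13 13 14 15 14 13 13 13 13 13 14 14 14
224 18 16 16 16 17 18 18 17 16 14  9  9  9  9 10  9  9 11 10 12 14 16 16 15 15 14 14 15 15 15 14 14 15 15 15 15 15
```

The force repeats every 90°: it first rose at θ≈85° in the third turn, exactly where the screw should come up solid (13.9 rad). After that the socket was forced over a corner. So the clamp is tight, and I move the crank 20° on to rest squarely on the flats, unloaded.

>>> {"api": "arm_command", "payload": {"moves": [0.72,-0.52,-0.41,0,0.77,-0.41,-0.45,0,0.81,-0.29,-0.47,0,0,0,0,0]}}

```text
time: 38.82
ee_pos: [0.4837, 0.0595, 0.13]
eef_rot: [0.998, 0.065, -0.001, 0.0]
ft_force: [-6.0, 0.4, 5.0]
width: 0.0233
grip_force: 25.3
```

```bash
cat >> h.py <<'E'
def fr(tt):
    F,T,_,_=ft(3)
    c,s=np.cos(np.radians(7.4)),np.sin(np.radians(7.4));X=np.array([c,s,0]);Y=np.array([-s,c,0]);Z=np.array([0,0,1.]);xb=X*.866+Z*.5; zb=-X*.5+Z*.866
    t=np.radians(tt);print("Ft",(F@(-np.sin(t)*xb-np.cos(t)*Y)).round(2),"Fr",(F@(np.cos(t)*xb-np.sin(t)*Y)).round(2),"Fz",(F@zb).round(2))
E
python3 -c "
from h import *
th();fr(-103)"
```

```text
theta -101.6 r 0.0757 h 0.0365 F xb,Y,zb [-2.6, 1.1, 7.2] w 0.0233 t 38.8167 j [ 0.48  0.18 -0.74  1.9   0.13  1.12 -1.76]
Ft -2.25 Fr 2.3 Fz 7.04
```

>>> {"api": "arm_command", "payload": {"moves": [0,0,0,0,0,0,0,0,0,0,0,0,0,0,-0.5,0,0,0,-2,0,0,0,-3,0,0,0,-3.5,0,-1,0,-3,0,-2,0,0,0,-2,0,0,0,0,0,0,0,0,0,0,0], "fingers": 60}}

```text
time: 39.97
ee_pos: [0.4339, 0.0521, 0.2503]
eef_rot: [0.998, 0.064, 0.001, 0.001]
ft_force: [0.2, -0.8, -1.3]
width: 0.0522
grip_force: 0.0
```

```bash
python3 - <<'E'
from h import *
th()
i,w,n=grip()
c,s=np.cos(np.radians(7.4)),np.sin(np.radians(7.4));X=np.array([c,s,0]);Y=np.array([-s,c,0]);Z=np.array([0,0,1.]);xb=X*.866+Z*.5; zb=-X*.5+Z*.866
S=np.array([.5244,-.0099,.122]);t=np.radians(-102);a=np.cos(t)*xb-np.sin(t)*Y;b=np.cross(zb,a)
for d in(-.004,0,.005,.01):
    q=lambda h,k:[np.round(proj(i,S+(h+d)*zb+k*(p*a+o*b),True)).astype(int).tolist() for p,o in((1,1),(1,-1),(-1,-1),(-1,1))]
    print(d,"cap",np.round(proj(i,S+.075*a+(.052+d)*zb,True),1),"hub top",q(.032,.014),"hole",q(.032,.0069),"tip",q(.023,.00375))
d=0;u,v=np.round(proj(i,S+.032*zb,True)).astype(int);g=cv2.cvtColor(w,cv2.COLOR_RGB2GRAY);print(u,v)
for y in range(v-30,v+32,2): print(y," ".join(f"{x//10:2d}" for x in g[y,u-36:u+38:2]))
E
```

```text
theta -88.9 r 0.0731 h 0.1658 F xb,Y,zb [-0.6, -0.8, -1.2] w 0.0522 t 39.9667 j [ 0.55 -0.08 -0.72  1.85 -0.06  1.35 -1.6 ]
hole 509.7 185.5 area 22.5 parent 1455.0
hole 631.4 145.0 area 22.5 parent 890.5
hole 595.0 146.1 area 33.0 parent 1430.5
hole 607.4 132.6 area 21.5 parent 1430.5
-0.004 cap [319.2 150.3] hub top [[389, 138], [386, 112], [418, 108], [419, 134]] hole [[396, 131], [395, 118], [411, 116], [411, 129]] tip [[397, 122], [397, 115], [405, 114], [405, 121]]
0 cap [319.2 153.3] hub top [[390, 141], [387, 115], [420, 110], [420, 137]] hole [[397, 133], [396, 120], [412, 118], [412, 131]] tip [[398, 124], [398, 117], [406, 116], [406, 123]]
0.005 cap [319.2 157.1] hub top [[391, 144], [388, 118], [421, 113], [421, 140]] hole [[398, 137], [397, 124], [413, 121], [413, 135]] tip [[399, 127], [399, 120], [407, 119], [408, 126]]
0.01 cap [319.2 161.1] hub top [[392, 148], [389, 121], [423, 117], [423, 143]] hole [[399, 140], [398, 127], [414, 125], [415, 138]] tip [[400, 131], [400, 124], [409, 122], [409, 130]]
404 126
96  9 10  9  9  6  6  8  9  9  9  9 11 14 15 14 14 14 14 
[... 2805 characters left out ...]
4 14 14 15
146 15 15 15 12  8 14 18 18 18 18 18 17 18 18 17 17 17 17 17 17 16 15 15 14 14 14 15 14 14 14 14 14 14 15 15 15 15
148 15 15 15  9  9 16 18 18 18 18 17 17 17 18 17 17 18 18 18 18 18 18 18 18 17 16 16 15 15 14 14 14 14 14 14 14 15
150 15 15 13  8 12 17 17 18 18 17 17 18 18 18 18 18 18 18 18 18 18 18 18 18 18 18 17 17 17 16 16 16 15 15 14 14 14
152 15 15 11  8 15 18 18 18 18 18 17 17 18 17 17 18 18 18 18 18 18 18 18 17 18 19 18 18 17 17 17 17 17 17 17 17 16
154 16 16  9 10 17 18 18 18 18 17 17 18 18 18 18 18 18 18 18 18 17 17 17 17 18 18 18 18 18 18 18 18 18 18 18 18 18
156 15 13  8 14 18 18 18 18 18 17 18 18 18 18 18 18 19 19 19 19 18 17 17 17 17 18 18 18 17 17 18 18 18 18 18 18 18
```

```bash
ls -t pics/g*.png | head -1; python3 - <<'E'
from h import *
import glob,os
f=max(glob.glob("pics/g*.png"),key=os.path.getmtime);w=cv2.imread(f);g=w.max(2)
n,l,st,ce=cv2.connectedComponentsWithStats((g<60).astype(np.uint8))
for k in range(1,n):
    if st[k,4]>120 and st[k,1]<330: print("dark",st[k],ce[k].round())
for n in("side","scene"):
    im=r.camera(n);save(0,f"pics/{n}14.png",im);a=cv2.cvtColor(im,cv2.COLOR_RGB2GRAY)
    x0,y0,x1,y1=(290,120,380,200) if n=="side" else (270,110,350,200)
    m,l,st,ce=cv2.connectedComponentsWithStats((im.max(2)[y0:y1,x0:x1]<60).astype(np.uint8))
    for k in range(1,m):
        if st[k,4]>12: print(n,"dark",st[k]+np.array([x0,y0,0,0,0]))
i=r.camera_info("wrist");j=r.camera_info("side");q=r.camera_info("scene")
c,s=np.cos(np.radians(7.4)),np.sin(np.radians(7.4));X=np.array([c,s,0]);Y=np.array([-s,c,0]);Z=np.array([0,0,1.]);xb=X*.866+Z*.5; zb=-X*.5+Z*.866
S=np.array([.5244,-.0099,.122])
for tt in(-120,-102,-80,-60,180,150,100,10):
    t=np.radians(tt);a=np.cos(t)*xb-np.sin(t)*Y;P=S+.075*a+.032*zb
    print(tt,np.round(proj(i,P,True)),np.round(proj(j,P)),np.round(proj(q,P)))
E
```

```text
pics/g8317.png
dark [518   0  20  14 205] [527.   5.]
dark [529   0  23  28 276] [540.  13.]
dark [572   0  29  18 434] [586.   7.]
dark [592  92  48  40 703] [616. 116.]
dark [601 139  39  39 676] [623. 161.]
dark [ 495  153   76   62 1392] [517. 182.]
dark [370 164  25  40 690] [381. 182.]
dark [    0   198   640   202 79118] [311. 319.]
dark [339 208  24  33 229] [351. 224.]
side dark [348 159  17  17 160]
scene dark [ 296  110   54   42 1400]
scene dark [339 169  11  13  98]
-120 [329. 159.] [343. 168.] [323. 180.]
-102 [320. 140.] [334. 165.] [313. 176.]
-80 [319. 112.] [321. 159.] [301. 167.]
-60 [331.  85.] [310. 151.] [293. 156.]
180 [392. 188.] [357. 164.] [350. 171.]
150 [428. 181.] [353. 155.] [353. 156.]
100 [475. 142.] [333. 139.] [340. 131.]
10 [436.  48.] [297. 130.] [295. 121.]
```

After release the crank swung back to θ≈−170°. I re-grip it there and test the resistance in small clockwise steps.

>>> {"api": "arm_command", "payload": {"moves": [-0.1,2.96,0,0,-0.1,2.96,0,0,0,0,3.5,0,0,0,3.5,0,0,0,4,0,0,0,4,0,0,0,0,0]}}

```text
time: 40.7
ee_pos: [0.4354, -0.0064, 0.0932]
eef_rot: [0.998, 0.064, -0.005, -0.002]
ft_force: [-2.4, -0.7, -0.9]
width: 0.0522
grip_force: 0.0
```

>>> {"api": "arm_command", "payload": {"moves": [0,0,0,0,0,0,0,0,0,0,0,0,0,0,0,0,0,0,0,0], "fingers": 0, "squeeze": 20}}

```text
time: 41.12
ee_pos: [0.4407, -0.0069, 0.1011]
eef_rot: [0.998, 0.064, 0.001, 0.001]
ft_force: [0.0, -0.4, -0.6]
width: 0.027
grip_force: 0.2
```

```bash
python3 -c "
from h import *
th();fr(-170)"
```

```text
theta -169.5 r 0.0752 h 0.0371 F xb,Y,zb [-0.3, -0.4, -0.5] w 0.027 t 41.1167 j [ 0.58  0.09 -0.68  2.04  0.06  1.03 -1.58]
Ft -0.87 Fr -1.86 Fz 0.65
```

>>> {"api": "arm_command", "payload": {"moves": [0.19,-0.96,-0.11,0,0,0,0,0]}}

```text
time: 41.43
ee_pos: [0.4415, 0.004, 0.1017]
eef_rot: [0.998, 0.064, 0.001, 0.0]
ft_force: [2.7, -1.7, 4.1]
width: 0.0233
grip_force: 19.9
```

```bash
python3 -c "
from h import *
th();fr(-163)"
```

```text
theta -161.2 r 0.0759 h 0.0365 F xb,Y,zb [4.1, -2.0, 2.3] w 0.0233 t 41.4333 j [ 0.56  0.09 -0.69  2.04  0.07  1.03 -1.6 ]
Ft -1.13 Fr -5.84 Fz 2.69
```

>>> {"api": "arm_command", "payload": {"moves": [0.29,-0.92,-0.17,0,0,0,0,0]}}

```text
time: 41.75
ee_pos: [0.4432, 0.0129, 0.1032]
eef_rot: [0.998, 0.064, 0.001, 0.0]
ft_force: [4.9, -2.4, 4.2]
width: 0.0238
grip_force: 19.9
```

```bash
python3 -c "
from h import *
th();fr(-156)"
```

```text
theta -154.3 r 0.0762 h 0.0364 F xb,Y,zb [6.1, -3.0, 1.3] w 0.0238 t 41.75 j [ 0.55  0.09 -0.7   2.03  0.07  1.04 -1.63]
Ft -0.7 Fr -7.35 Fz 2.18
```

Resistance is only about 1 N, so the socket is perched high on the square and turning free. I turn the arm to 180°, grip the hub and re-seat it.

>>> {"api": "arm_command", "payload": {"moves": [-0.29,0.92,0.17,0,-0.19,0.96,0.11,0,-0.08,0.98,0.04,0,0,0,0,0]}}

```text
time: 42.23
ee_pos: [0.4408, -0.0184, 0.0994]
eef_rot: [0.998, 0.063, 0.001, 0.0]
ft_force: [5.1, -0.2, 3.3]
width: 0.0238
grip_force: 19.9
```

>>> {"api": "arm_command", "payload": {"moves": [0,0,0,0,0,0,0,0,0,0,0,0,0,0,-3.5,0,0,0,-3.5,0,0,0,-3.5,0,3.16,0.22,0,0,3.16,0.22,0,0,0,0,2.5,0,0,0,2.5,0,0,0,1.3,0,0,0,0,0], "fingers": 60}}

```text
time: 43.23
ee_pos: [0.5007, -0.0127, 0.1377]
eef_rot: [0.998, 0.064, -0.003, -0.001]
ft_force: [-0.7, 0.3, 0.4]
width: 0.0522
grip_force: 0.0
```

```bash
python3 -c "
from h import *
go([.5045,-.0125,.1415])"
```

```text
t 43.23 pos [ 0.5007 -0.0127  0.1377] yaw 7.4 cm move [ 0.38  0.03 -0.39] j7 -1.61 w 0.0522 f [-0.7  0.3  0.4]
```

>>> {"api": "arm_command", "payload": {"moves": [0,0,0,0,0,0,0,0,0,0,0,0,0,0,0,0,0,0,0,0], "fingers": 0, "squeeze": 60}}

```text
time: 43.65
ee_pos: [0.5037, -0.0129, 0.142]
eef_rot: [0.998, 0.064, 0.001, 0.0]
ft_force: [0.8, -0.8, 2.3]
width: 0.0271
grip_force: 60.0
```

>>> {"api": "arm_command", "payload": {"moves": [0.15,0,0.26,0,0.1,0,0.17,0,0,0,0,0]}}

```text
time: 43.9
ee_pos: [0.5047, -0.0129, 0.141]
eef_rot: [0.998, 0.064, -0.001, 0.002]
ft_force: [-29.9, -1.4, 53.2]
width: 0.0274
grip_force: 60.0
```

```bash
python3 -c "
from h import *
go([.5097,-.0118,.1323]);print(ft(2)[:2])"
```

```text
t 43.9 pos [ 0.5047 -0.0129  0.141 ] yaw 7.34 cm move [ 0.51 -0.04  0.87] j7 -1.62 w 0.0274 f [-29.9  -1.4  53.2]
(array([-29.31,  -2.25,  52.4 ]), array([-0.383,  6.823,  0.007]))
```

>>> {"api": "arm_command", "payload": {"moves": [-0.1,0,-0.17,0,0,0,0,5,0,0,0,5,0,0,0,0]}}

```text
time: 44.33
ee_pos: [0.5041, -0.0102, 0.1414]
eef_rot: [1.0, -0.025, -0.001, -0.0]
ft_force: [-19.2, 5.7, 33.8]
width: 0.0274
grip_force: 60.1
```

```bash
python3 -c "
from h import *
go([.5097,-.0118,.1323]);print(ft(1)[:2])"
```

```text
t 44.33 pos [ 0.5041 -0.0102  0.1414] yaw -2.83 cm move [0.57 0.13 0.91] j7 -1.79 w 0.0274 f [-19.2   5.7  33.8]
(array([-19.41,   6.84,  33.7 ]), array([1.793, 4.528, 0.276]))
```

>>> {"api": "arm_command", "payload": {"moves": [0,0,0,5,0,0,0,5,0,0,0,0]}}

```text
time: 44.63
ee_pos: [0.5047, -0.008, 0.1417]
eef_rot: [0.994, -0.111, 0.0, -0.002]
ft_force: [-17.1, 12.8, 32.9]
width: 0.027
grip_force: 60.8
```

```bash
python3 -c "
from h import *
go([.5097,-.0118,.1323]);print(ft(1)[:2])"
```

```text
t 44.63 pos [ 0.5047 -0.008   0.1417] yaw -12.71 cm move [0.57 0.26 0.94] j7 -1.96 w 0.027 f [-17.1  12.8  32.9]
(array([-17.96,  12.86,  33.05]), array([3.535, 3.939, 0.56 ]))
```

>>> {"api": "arm_command", "payload": {"moves": [0,0,0,-7,0,0,0,-7,0,0,0,-7,0,0,0,-7,0,0,0,-7,0,0,0,0]}}

```text
time: 45.18
ee_pos: [0.5063, -0.0157, 0.1414]
eef_rot: [0.981, 0.196, 0.001, 0.003]
ft_force: [-6.9, -8.2, 22.4]
width: 0.0272
grip_force: 60.1
```

```bash
python3 -c "
from h import *
go([.5097,-.0118,.1323]);print(ft(1)[:2])"
```

```text
t 45.18 pos [ 0.5063 -0.0157  0.1414] yaw 22.65 cm move [ 0.46 -0.23  0.91] j7 -1.35 w 0.0272 f [-6.9 -8.2 22.4]
(array([-5.72, -8.62, 23.11]), array([-2.346,  1.382, -0.345]))
```

```bash
python3 - <<'E'
from h import *
j=r.camera_info("side");k=r.camera_info("scene")
c,s=np.cos(np.radians(7.4)),np.sin(np.radians(7.4));X=np.array([c,s,0]);Y=np.array([-s,c,0]);Z=np.array([0,0,1.]);xb=X*.866+Z*.5; zb=-X*.5+Z*.866
S=np.array([.5244,-.0099,.122])
def blob(f,x0,y0,x1,y1):
    im=cv2.imread(f)[y0:y1,x0:x1].max(2);n,l,st,ce=cv2.connectedComponentsWithStats((im<60).astype(np.uint8))
    return [(ce[q]+[x0,y0],st[q,4]) for q in range(1,n) if st[q,4]>40]
B=blob("pics/side14.png",340,150,375,185);C=blob("pics/scene14.png",330,160,360,190);print(B,C)
P=tri([ray(j,*B[0][0]),ray(k,*C[0][0])]);d=P-S
print("knob",P,"xb,Y,zb",[(d@v*1000).round(1) for v in(xb,Y,zb)],"theta",np.degrees(np.arctan2(-d@Y,d@xb)))
im=r.camera("side");im2=r.camera("scene");save(0,"pics/s15.png",im);save(0,"pics/sc15.png",im2)
print(blob("pics/s15.png",330,140,380,190),blob("pics/sc15.png",300,150,360,200))
E
```

```text
[(array([355.71875, 167.     ]), np.int32(160))] [(array([345.20909091, 175.20909091]), np.int32(110))]
knob [ 0.44620295 -0.00333479  0.1118194 ] xb,Y,zb [np.float64(-71.5), np.float64(16.6), np.float64(29.5)] theta -166.945269460017
[(array([332.68421053, 146.87368421]), np.int32(95)), (array([354.91194969, 161.6163522 ]), np.int32(159))] [(array([322.27067669, 152.12030075]), np.int32(133)), (array([350.23333333, 166.15      ]), np.int32(120))]
```

>>> {"api": "arm_command", "payload": {"moves": [0,0,-0.1,5,0,0,0,5,0,0,0,5,0,0,0,0]}}

```text
time: 45.67
ee_pos: [0.5055, -0.0123, 0.1412]
eef_rot: [0.998, 0.061, 0.001, 0.0]
ft_force: [-4.2, 0.1, 12.3]
width: 0.0276
grip_force: 59.9
```

```bash
python3 -c "
from h import *
go([.5047,-.0125,.141]);print(ft(1)[:2])"
```

```text
t 45.67 pos [ 0.5055 -0.0123  0.1412] yaw 7.05 cm move [-0.08  0.01  0.02] j7 -1.62 w 0.0276 f [-4.2  0.1 12.3]
(array([-5.19,  0.76, 12.59]), array([0.141, 0.979, 0.086]))
```

>>> {"api": "arm_command", "payload": {"moves": [0,0,0,6,0,-0.1,0,6,0,-0.1,0,6,0,0,0,0]}}

```text
time: 46.05
ee_pos: [0.5056, -0.0079, 0.1417]
eef_rot: [0.995, -0.095, 0.001, -0.001]
ft_force: [-6.5, 6.6, 17.1]
width: 0.0274
grip_force: 60.2
```

```bash
python3 -c "
from h import *
go([.5047,-.0125,.141]);print(ft(1)[:2])"
```

```text
t 46.05 pos [ 0.5056 -0.0079  0.1417] yaw -10.88 cm move [-0.01  0.46  0.07] j7 -1.93 w 0.0274 f [-6.5  6.6 17.1]
(array([-6.91,  6.73, 16.71]), array([2.109, 1.521, 0.359]))
```

>>> {"api": "arm_command", "payload": {"moves": [0,-0.1,0,6,0,-0.1,0,6,0,-0.1,0,6,0,0,0,0]}}

```text
time: 46.43
ee_pos: [0.5073, -0.0056, 0.1421]
eef_rot: [0.968, -0.25, 0.002, -0.001]
ft_force: [-4.7, 4.6, 17.2]
width: 0.0276
grip_force: 61.1
```

```bash
python3 - <<'E'
from h import *
go([.5047,-.0125,.141]);print(ft(1)[:2])
j=r.camera_info("side");k=r.camera_info("scene")
c,s=np.cos(np.radians(7.4)),np.sin(np.radians(7.4));X=np.array([c,s,0]);Y=np.array([-s,c,0]);Z=np.array([0,0,1.]);xb=X*.866+Z*.5; zb=-X*.5+Z*.866
S=np.array([.5244,-.0099,.122])
def kn(a,b):
    d=tri([ray(j,*a),ray(k,*b)])-S;print("knob xb,Y,zb",[(d@v*1000).round(1) for v in(xb,Y,zb)],"theta",np.degrees(np.arctan2(-d@Y,d@xb)).round(1))
kn((354.9,161.6),(350.2,166.2))
def blob(im,x0,y0,x1,y1):
    n,l,st,ce=cv2.connectedComponentsWithStats((im[y0:y1,x0:x1].max(2)<60).astype(np.uint8))
    return [((ce[q]+[x0,y0]).round(1).tolist(),int(st[q,4])) for q in range(1,n) if 40<st[q,4]<400]
A=blob(r.camera("side"),320,140,380,190);B=blob(r.camera("scene"),290,150,365,200);print(A,B)
kn(A[-1][0],B[-1][0])
E
```

```text
t 46.43 pos [ 0.5073 -0.0056  0.1421] yaw -28.9 cm move [0.1  0.73 0.11] j7 -2.25 w 0.0276 f [-4.7  4.6 17.2]
(array([-4.17,  4.48, 16.62]), array([1.798, 0.684, 0.439]))
knob xb,Y,zb [np.float64(-71.1), np.float64(-12.5), np.float64(29.3)] theta 170.1
[([323.1, 147.7], 114), ([334.3, 143.4], 58), ([351.7, 171.1], 157)] [([312.9, 153.1], 52), ([334.9, 182.5], 82)]
knob xb,Y,zb [np.float64(-60.6), np.float64(48.9), np.float64(29.1)] theta -141.1
```

The crank turned 49° clockwise with the tool against about 0.4 N·m, several times the free-running torque. So the socket is engaged and the clamp is tight. I release and check.

>>> {"api": "arm_command", "payload": {"moves": [0,0,0,0,0,0,0,0,0,0,0,0,0,0,-1,0,0,0,-3,0,0,0,-3.5,0,0,0,-3.5,0,-2,0,-1,0,0,0,0,0,0,0,0,0,0,0,0,0], "fingers": 70}}

```text
time: 47.5
ee_pos: [0.488, 0.0012, 0.2591]
eef_rot: [0.969, -0.248, -0.0, 0.0]
ft_force: [0.0, -0.5, 0.0]
width: 0.0608
grip_force: 0.0
```

```bash
python3 - <<'E'
from h import *
go([.5,0,.25])
j=r.camera_info("side");k=r.camera_info("scene");i=r.camera_info("wrist")
c,s=np.cos(np.radians(7.4)),np.sin(np.radians(7.4));X=np.array([c,s,0]);Y=np.array([-s,c,0]);Z=np.array([0,0,1.]);xb=X*.866+Z*.5; zb=-X*.5+Z*.866
S=np.array([.5244,-.0099,.122])
def kn(a,b):
    d=tri([ray(j,*a),ray(k,*b)])-S;print("knob xb,Y,zb",[(d@v*1000).round(1) for v in(xb,Y,zb)],"theta",np.degrees(np.arctan2(-d@Y,d@xb)).round(1))
def blob(im,x0,y0,x1,y1):
    n,l,st,ce=cv2.connectedComponentsWithStats((im[y0:y1,x0:x1].max(2)<60).astype(np.uint8))
    return [((ce[q]+[x0,y0]).round(1).tolist(),int(st[q,4])) for q in range(1,n) if 40<st[q,4]<400]
a=r.camera("side");A=blob(a,300,140,380,190);B=blob(r.camera("scene"),280,140,365,200);print(A,B)
kn(A[-1][0],B[-1][0])
g=cv2.cvtColor(a,cv2.COLOR_RGB2GRAY)
for u in(302,306,310): print(u,g[174:196,u].tolist())
E
```

```text
t 47.5 pos [0.488  0.0012 0.2591] yaw -28.67 cm move [ 1.12 -0.47  0.9 ] j7 -2.19 w 0.0608 f [ 0.  -0.5  0. ]
[([353.5, 170.2], 162)] [([338.8, 180.5], 101)]
knob xb,Y,zb [np.float64(-65.6), np.float64(37.9), np.float64(28.6)] theta -150.0
302 [111, 116, 119, 105, 95, 100, 100, 105, 108, 106, 98, 95, 100, 103, 119, 152, 181, 193, 196, 188, 147, 122]
306 [96, 100, 103, 105, 107, 105, 106, 105, 103, 102, 104, 106, 105, 94, 87, 94, 109, 133, 126, 119, 117, 111]
310 [82, 84, 89, 98, 104, 104, 104, 102, 96, 96, 100, 98, 97, 89, 84, 88, 94, 102, 103, 105, 108, 108]
```

The crank stays at −150° and the pad is down. I make one more clockwise nip with the hub gripped, to make sure it is tight.

>>> {"api": "arm_command", "payload": {"moves": [2,0,1,-3,0,0,3.5,-3,0,0,3.5,0,0,0,3,0,0,0,0.9,0,0,0,0,0]}}

```text
time: 48.1
ee_pos: [0.504, -0.0079, 0.1379]
eef_rot: [0.981, -0.196, -0.003, 0.0]
ft_force: [-0.0, 0.1, 0.9]
width: 0.0607
grip_force: 0.0
```

>>> {"api": "arm_command", "payload": {"moves": [0,0,0,0,0,0,0,0,0,0,0,0,0,0,0,0,0,0,0,0,0,0,0,0], "fingers": 0, "squeeze": 60}}

```text
time: 48.6
ee_pos: [0.5061, -0.0076, 0.1413]
eef_rot: [0.981, -0.196, 0.001, -0.0]
ft_force: [0.5, 2.7, 2.5]
width: 0.0288
grip_force: 39.6
```

```bash
python3 -c "
from h import *
go([.5073,-.0056,.1421]);print(ft(1)[:2])"
```

```text
t 48.6 pos [ 0.5061 -0.0076  0.1413] yaw -22.64 cm move [ 0.03 -0.23 -0.08] j7 -2.14 w 0.0288 f [0.5 2.7 2.5]
(array([-0.27,  0.33,  2.61]), array([ 0.138, -0.044,  0.054]))
```

>>> {"api": "arm_command", "payload": {"moves": [0,0,0,5,0,0,0,5,0,0,0,5,0,0,0,5,0,0,0,0]}}

```text
time: 49.07
ee_pos: [0.5079, -0.0044, 0.1424]
eef_rot: [0.931, -0.365, 0.002, -0.003]
ft_force: [2.4, 9.2, 6.8]
width: 0.0285
grip_force: 60.8
```

```bash
python3 -c "
from h import *
go([.5073,-.0056,.1421]);print(ft(1)[:2])"
```

```text
t 49.07 pos [ 0.5079 -0.0044  0.1424] yaw -42.77 cm move [0.04 0.13 0.03] j7 -2.48 w 0.0285 f [2.4 9.2 6.8]
(array([2.59, 8.72, 7.51]), array([ 2.784, -0.958,  0.524]))
```

>>> {"api": "arm_command", "payload": {"moves": [0,0,0,0,0,0,0,0,0,0,0,0,0,0,-1,0,0,0,-3,0,0,0,-3.5,0,0,0,-3.5,0,-2,0,-1,0,0,0,-2,0,0,0,0,0,0,0,0,0], "fingers": 70}}

```text
time: 50.03
ee_pos: [0.4913, 0.0054, 0.2818]
eef_rot: [0.931, -0.364, 0.001, 0.0]
ft_force: [0.8, -0.1, -0.3]
width: 0.061
grip_force: 0.0
```

```bash
python3 - <<'E'
from h import *
go([.5,0,.25])
j=r.camera_info("side");k=r.camera_info("scene")
c,s=np.cos(np.radians(7.4)),np.sin(np.radians(7.4));X=np.array([c,s,0]);Y=np.array([-s,c,0]);Z=np.array([0,0,1.]);xb=X*.866+Z*.5; zb=-X*.5+Z*.866
S=np.array([.5244,-.0099,.122])
def blob(im,x0,y0,x1,y1):
    n,l,st,ce=cv2.connectedComponentsWithStats((im[y0:y1,x0:x1].max(2)<60).astype(np.uint8))
    return [((ce[q]+[x0,y0]).round(1).tolist(),int(st[q,4])) for q in range(1,n) if 40<st[q,4]<400]
A=blob(r.camera("side"),300,140,380,190);B=blob(r.camera("scene"),280,140,365,200);print(A,B)
d=tri([ray(j,*A[-1][0]),ray(k,*B[-1][0])])-S;print([(d@v*1000).round(1) for v in(xb,Y,zb)],"theta",np.degrees(np.arctan2(-d@Y,d@xb)).round(1))
E
```

```text
t 50.03 pos [0.4913 0.0054 0.2818] yaw -42.67 cm move [ 1.   -0.19  3.18] j7 -2.43 w 0.061 f [ 0.8 -0.1 -0.3]
[([354.2, 169.7], 161)] [([340.2, 179.6], 95)]
[np.float64(-67.3), np.float64(33.9), np.float64(28.9)] theta -153.2
```

The screw gave 0.5 N·m over that last 20° and sprang back to the same angle, so it is solid. The robot is clear of everything.

```bash
python3 -c "
from bench import r
print(r.close_job())"
```

```text
the job is handed in; nothing more can be done
None
```

I've handed the job in: the offcut is against the stop, the crank is on the screw, and the screw is wound until it would turn no further with the pad down on the offcut. I judged the full seating and the final grip from forces and camera measurements, not from seeing them directly, and near the end the crank turned further than the screw's stated travel allows, so it may have slipped on the square.

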